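# Latch the bun carrier

## Task

Draw the bun carrier's hatch shut with the latch on its top: lift the wire loop clear, bring its bar over the keeper's lip and let it down into the keeper's slot, then press the lever over, away from the keeper, until it lies flat past centre and stays there by itself with the hatch drawn tight. Feel the bar into the slot rather than forcing it down on the keeper, press the lever no harder than it needs, and leave everything else where it stands.

Things in the scene. Friction and masses are not known exactly. Their poses are not given: they have to be found in the camera images.
- lever_pivot (a point): axis of the lever's hinge, near end of the steel draw latch on top of the grey insulated carrier (400 x 330 mm, fixed, top face 170 mm above the table), 20 mm above that face. Axes: x level from the lever towards the keeper, y along the hinge, z up. The latch moves in the x-z plane through this point; on the carrier's top nothing else stands within 80 mm either side of that plane
- lever (a joint): lever angle (rad): 0 = handle upright, negative = leaning towards the keeper (to -1.0), pi/2 = flat, pointing away from the keeper (stop). Starts at 0.48 to 0.58; friction 0.03 N m, stays where left. With the loop hooked it begins to pull between -0.4 and 0.7, dead centre is about 1.28; let go before that it springs back. Pressing takes up to about 14 N near the handle's end
- handle_tip (a point): middle of the free end of the lever's steel handle plate (28 mm wide along y, 6 mm thick, reaching from 17 to 66 mm from lever_pivot), 66 mm from lever_pivot. z along the handle outwards, x its face turned to the keeper when upright. Lying flat, its upper face is 23 mm above the carrier's top
- loop_grip (a point): midway between the two round adjuster nuts of the wire loop, 58 mm from its eyes' axis; x from eyes to bar. The nuts (14 mm diameter, axes along y) are the grip: 52 mm over their outer ends, pinched along y; the loop can swivel between the fingers. At the start the bar rests on top of the keeper's post or lip, short of the slot
- latch_loop: wire loop (60 g, swings freely): 6 mm rails 40 mm apart, joined by a cross bar 6 mm square, its middle 70.5 to 83.5 mm from the eyes: that depends on how the nuts were screwed and is not measured. Origin midway between the eyes, x towards the bar, y along the eyes' axis. The eyes are hinged on the lever, 14 mm from lever_pivot: at lever q by -sin(q+0.262) of that in x, cos(q+0.262) in z
- keeper_slot (a point): middle of the mouth of the keeper's slot, on the hatch, level with the top of the lip: 28 mm above the carrier's top. Axes as lever_pivot's, 78.5 mm in x from it before the hatch is drawn. The slot is 9 mm wide in x; its floor is 15 mm below this point, so the seated bar's axis is 12 mm below it. Drawn back, the bar slides 5 mm under the lip against the post
- keeper_lip (a point): tip of the keeper's lip, the lever-side edge of the slot: 4.5 mm from keeper_slot towards the lever, same height. The lip is 5 mm long in x, 5 mm thick, 24 mm wide, overhanging from a post 10 mm long of the same width and height; on the slot's far side is a rib 8 mm thick, 32 mm wide, 7 mm lower than the lip. The bar must not be forced down on them
- hatch (a joint): how far the hatch has been drawn towards the lever against its rubber seal (m): 0 at rest, about 0.002 to 0.015 when latched. The seal pushes back with 3 N per mm
- tin_center (a point): small metal tin (44 mm across, 50 mm tall) standing on the carrier's top, to one side; a bystander
- cutter: steel ring cutter (52 mm across, 35 mm tall) on the carrier's top, to one side; a bystander
- jar: glass jar, 80 mm across, 120 mm tall, on the table; a bystander
- mug: white mug on the table; a bystander
- bowl: steel bowl, 150 mm across, on the table; a bystander
- spatula: black-handled spatula lying on the table; a bystander
- tub: white open tub, 130 x 100 x 60 mm, on the table; a bystander

How it is judged:
On the way:
1. the loop's bar is down in the keeper's slot, the lever not yet pressed (z of loop_grip in the frame of keeper_slot below -0.004 m and x of loop_grip in the frame of keeper_slot between -0.045 and -0.008 m and value of joint lever below 0.8 rad), for 0.2 s.
At the end, for the whole second after the job is handed in: The lever lies flat (within 0.07 rad of its stop) and at rest, the loop is hooked on the keeper, its bar inside the slot, and the hatch stays drawn by more than 1 mm; nothing else has been moved by more than 20 mm (z of loop_grip in the frame of keeper_slot below -0.004 m and x of loop_grip in the frame of keeper_slot between -0.045 and -0.008 m and value of joint lever above 1.5 rad and value of joint hatch above 0.001 m and velocity of joint lever below 0.05 rad/s and velocity of joint hatch below 0.005 m/s); the robot touches nothing.
It fails at once if the lever's handle is pressed with more than 25 N (contact force between the arm and lever_c0 above 25 N).
It fails at once if the loop's bar is forced down on the keeper's lip or rib with more than 20 N (contact force between latch_loop and hatch_c0 above 20 N or contact force between latch_loop and hatch_c1 above 20 N or contact force between latch_loop and hatch_c2 above 20 N).
It fails at once if another object is moved by more than 20 mm (distance of any of tin_center, cutter, jar, mug, bowl, spatula, tub from where it was at the start of the episode above 0.02 m).
It also fails if it takes over 72 s, if anything falls off the work surface, if the arm or the gripper's body presses on something with over 40 N, if the wrist force passes 120 N, or if a joint passes its speed limit or range.

## Robot

A 6-joint arm with a two-finger parallel gripper is mounted at the origin on the work surface. World frame = base frame: x ahead of the robot, y to its left, z up, the work surface at z = 0. Lengths are in m, angles in rad, forces in N, time in s.
With the tool pointing down it reaches from about 0.375 to 0.9 m from the base axis. Payload 3.1 kg.
Tool frame: the origin (TCP) lies at the very end of the fingers, on their centre line; the grasp point (between the pads) lies 19 mm behind it; y points along the fingers, x is the direction in which the jaws open and shut, and the axes are right-handed (so a half turn about y gives the same grasp; the last joint's range is limited). The gripper opens to 87 mm and grips with 3 to 60 N. Pads are 19 mm wide; open, the fingers measure 117 mm over their backs; the gripper's body (75 mm by 190 mm) begins 51 mm behind the grasp point.
Start: joints at [-1.375, 0.527, 1.433, -0, 1.181, -0.178], TCP at [0.228, -0.582, 0.223] pointing down, gripper open.
Joint ranges: [-3.08, 3.08], [-0.75, 2.2], [0.22, 2.44], [-1.43, 4.57], [0, 2.65], [-2.85, 2.85]. Speed limits (rad/s): [2.79, 2.79, 3.14, 3.14, 3.14, 3.14].

## Interface

Orientations are given as [roll, pitch, yaw] about the fixed x, y, z axes, in that order (R = Rz(yaw) Ry(pitch) Rx(roll)).
In Python, from bench import status, viewer, job, finder gives the robot as it stands.
- The arm moves only by the tool play_rows, never from a script. Its argument "targets" is a list that holds one entry, the list of rows, each a list of 7 numbers: the opening, from -1 (shut) to 1 (fully open), so that 0 is half open, then the shift along the tool's x, y, z scaled (see below), then the turn, a rotation vector about the tool's x, y, z scaled (see below). In form: [[[hand, tx, ty, tz, wx, wy, wz], ...]]. A call has 1 to 12 rows; each row is the pose to reach, as a shift and turn from the pose commanded when the call began, along the tool's axes at that moment; what a row does not reach only later rows make up. The controller multiplies each number of a shift by 0.15 m and each number of a turn by 30 degrees. A row lasts 1/12 s, in which the tool goes at most 41.7 mm and 7.16 degrees, less where a joint would pass 70% of its speed; a pose out of reach is approached as far as the arm can. A call with a number of a shift or a turn outside -1 to 1 is refused whole. A call with a gripper value outside its range is refused whole. The fingers move at their own pace and stop on an object; "force" is the grip in N (left out, the last holds). Time passes only in rows, so rows that repeat a pose let the fingers close. It gives the time, the measured TCP pose, the force and the opening at its end, in the units of the state.
- status.get_state(): the state, without advancing time (a new reading comes with each control period).
- viewer.grab_frame(name): name is "side" or "top" or "wrist"; returns the picture (400x640x3 uint8, red, green, blue); there is no depth.
- viewer.camera_params(name): a dict with "fov_y" (degrees; the focal length in pixels is half the picture's height over the tangent of half this angle, whatever the lens; pixels are square), "cx", "cy" (the principal point, pixels), "distortion" ([k1, k2, p1, p2, k3] as OpenCV has them; the pictures are not rectified), "R" (3x3) and "t" (3): a world point X has camera coordinates R X + t; the wrist camera has in their place "hand_eye" (4x4, takes a point from camera to tool coordinates, whose origin is the TCP and whose axes are the tool frame's). Camera axes: x right, y down, z forward; pixel columns grow to the right and rows downward; lengths in m; the calibration is good to about 2 mm. A picture is of the moment at which its call begins: read the wrist's pose just before it. camera_params takes no time and is no camera call.
- job.hand_in(): hands the job in, once; it reports no verdict.
Trained networks look in the newest picture that a camera, given by its name, has taken for a name from the list of things; names that differ only in an ending like _2 or _b are one class to them, and where a whole thing is asked for, a point or a joint stands for the part that bears it (a point fixed in the world has none). Each returns a list of dicts, best first, with "score" (0 to 1); they miss things now and then, are a little off and sometimes report something else, mostly with a low value. They report only what shows in the picture. A call takes as long as a camera call.
- finder.search_frame(query, camera): "xyz" ([x, y, z] in m, in world coordinates, good to about 4 mm: the middle of the surface that is visible of it).
The state is a dict: "time": time; "q": joint angles; "dq": joint speeds; "joint_torque": joint torques, N m; "tcp_pos": TCP position; "eef_rot": TCP orientation; "ft_force": force on the tool from outside, world axes, zero at the start; "moment": the same for the moment, N m; "gripper_width": finger opening in m.
Only numpy, scipy, OpenCV 4.12 (cv2) and the standard library are available. Lean on these libraries where they do the work, as an engineer would, in place of code of your own. Each camera call takes 0.05 s, during which the arm holds its last target.

## Working session

There is one attempt and no reset: what is moved stays moved. The work goes in short steps, Python scripts to look and compute and a tool call to move; the robot and the scene stay as the last step left them, time stands still between calls to the robot, and variables do not carry over. Pictures are saved under pics/ and viewed, and the job is handed in when it is done.

Besides the shell and the picture viewer there is one more tool, called after "Request:" as name(argument=value, ...), one argument or row to a line, values as JSON. play_rows: Moves the arm, as the interface text tells. Shifts and turns lie within -1 to 1; 1 stands for 0.15 m of shift or 30 degrees of turn. Its arguments: {"type":"object","properties":{"targets":{"type":"array","items":{"type":"array","items":{"type":"array","items":{"type":"number"}}}},"force":{"type":"number"}},"required":["targets"]}

```bash
ls; mkdir -p pics; cat > h.py <<'E'
import numpy as np, cv2
from bench import status, viewer, job, finder
from scipy.spatial.transform import Rotation as Ro
def K(p):
    f=200/np.tan(np.radians(p['fov_y'])/2)
    return np.array([[f,0,p['cx']],[0,f,p['cy']],[0,0,1.]])
def cam(name,st=None):
    p=viewer.camera_params(name)
    if 'R' in p: R=np.array(p['R']);t=np.array(p['t'])
    else:
        st=st or status.get_state()
        T=np.eye(4);T[:3,:3]=Ro.from_euler('xyz',st['eef_rot']).as_matrix();T[:3,3]=st['tcp_pos']
        W=T@np.array(p['hand_eye']); R=W[:3,:3].T; t=-R@W[:3,3]
    return K(p),np.array(p['distortion'],float),R,t
def proj(c,X):
    k,d,R,t=c
    return cv2.projectPoints(np.atleast_2d(np.array(X,float)),cv2.Rodrigues(R)[0],t,k,d)[0][:,0]
def ray(c,uv):
    k,d,R,t=c
    n=cv2.undistortPoints(np.array([[uv]],float),k,d)[0,0]
    v=R.T@np.array([n[0],n[1],1]); return -R.T@t, v/np.linalg.norm(v)
def onz(c,uv,z):
    o,v=ray(c,uv); return o+v*(z-o[2])/v[2]
def tri(obs):
    A=0;b=0
    for c,uv in obs:
        o,v=ray(c,uv);P=np.eye(3)-np.outer(v,v);A=A+P;b=b+P@o
    X=np.linalg.solve(A,b)
    return X,[proj(c,X)[0]-uv for c,uv in obs]
def grab(name,fn):
    st=status.get_state(); im=viewer.grab_frame(name)
    cv2.imwrite('pics/'+fn,im[:,:,::-1]); return cam(name,st),im
def crop(fn,out,x0,y0,x1,y1,s):
    im=cv2.imread('pics/'+fn)[y0:y1,x0:x1]
    cv2.imwrite('pics/'+out,cv2.resize(im,None,fx=s,fy=s,interpolation=cv2.INTER_CUBIC))
E
python3 - <<'E'
from h import *
np.set_printoptions(precision=4,suppress=True)
print(status.get_state())
for n in ['side','top','wrist']:
    c,_=grab(n,n+'0.png')
    print(n,viewer.camera_params(n)['fov_y'], -c[2].T@c[3])
for n in ['side','top']:
  for q in ['lever_pivot','handle_tip','loop_grip','latch_loop','keeper_slot','keeper_lip','tin_center','cutter','hatch']:
    try:
        r=finder.search_frame(q,n); print(n,q,[(np.round(a['xyz'],4),round(a['score'],2)) for a in r[:2]])
    except Exception as e: print(n,q,e)
E
```

```text
pics
{'time': 0.0, 'q': array([-1.3755,  0.5284,  1.4339,  0.    ,  1.1814, -0.1785]), 'dq': array([-0.0005,  0.0001,  0.0009, -0.0013,  0.0021, -0.0003]), 'joint_torque': array([ -0.0004, -44.0045, -17.6592,   0.0631,   0.0582,  -0.0002]), 'tcp_pos': array([ 0.2281, -0.5811,  0.2216]), 'eef_rot': array([-1.5704,  0.0021, -1.197 ]), 'ft_force': array([-0.2559,  0.081 , -0.0213]), 'moment': array([0.0321, 0.0134, 0.0153]), 'gripper_width': 0.08690837789958006}
side 47.79627835609642 [-0.0776  0.7603  1.084 ]
top 56.23663667221436 [ 0.3023 -0.0512  1.3798]
wrist 62.702900053134194 [ 0.304  -0.5511  0.3843]
side lever_pivot [(array([0.5645, 0.075 , 0.1694]), 0.88), (array([ 0.5288, -0.5587,  0.0438]), 0.47)]
side handle_tip [(array([ 0.5879, -0.0039,  0.2014]), 0.5), (array([0.5699, 0.074 , 0.1696]), 0.42)]
side loop_grip [(array([0.6162, 0.0073, 0.1982]), 0.7), (array([0.4995, 0.5085, 0.0184]), 0.54)]
side latch_loop [(array([0.6177, 0.0034, 0.2023]), 0.5)]
side keeper_slot [(array([0.7088, 0.0442, 0.1768]), 0.87), (array([0.4171, 0.0797, 0.214 ]), 0.58)]
side keeper_lip [(array([0.7037, 0.0404, 0.1688]), 0.78)]
side tin_center [(array([0.4177, 0.0779, 0.212 ]), 0.73)]
side cutter [(array([ 0.5781, -0.1426,  0.1895]), 0.76)]
side hatch [(array([0.7059, 0.0473, 0.1721]), 0.63)]
top lever_pivot [(array([ 0.5932, -0.0067,  0.1683]), 0.63)]
top handle_tip [(array([ 0.4699, -0.6159,  0.0044]), 0.72), (array([ 0.5894, -0.0163,  0.2006]), 0.53)]
top loop_grip [(array([0.6118, 0.0025, 0.1991]), 0.52)]
top latch_loop [(array([0.6148, 0.0042, 0.205 ]), 0.59)]
top keeper_slot [(array([0.7035, 0.032 , 0.1692]), 0.67)]
top keeper_lip [(array([0.7093, 0.0288, 0.1691]), 0.7)]
top tin_center [(array([0.4171, 0.0607, 0.2187]), 0.67)]
top cutter [(array([ 0.5842, -0.1433,  0.1947]), 0.5), (array([ 0.5934, -0.0085,  0.167 ]), 0.16)]
top hatch [(array([0.7034, 0.0315, 0.1687]), 0.57)]
```

View pics/side0.png

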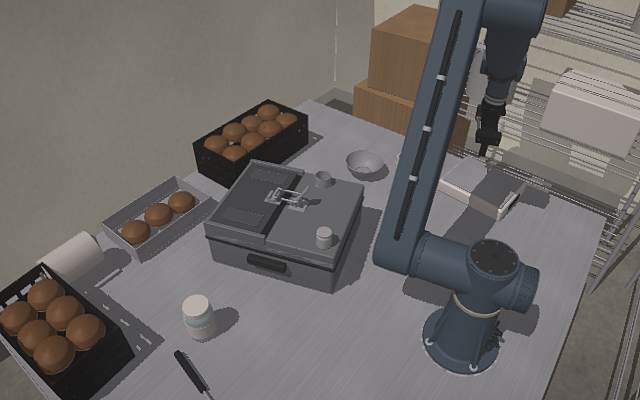

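View pics/top0.png

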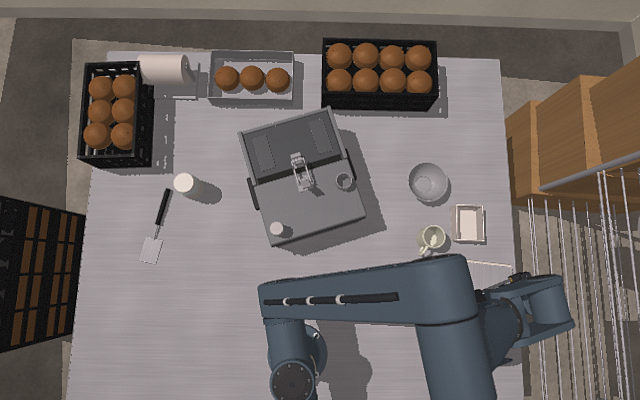

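```bash
python3 - <<'E'
from h import *
for n in ['side','top']:
    c=cam(n); u=proj(c,[[.6,0,.19]])[0].astype(int); print(n,u)
    x0=max(u[0]-65,0);y0=max(u[1]-50,0)
    print(x0,y0); crop(n+'0.png',n+'0c.png',x0,y0,x0+130,y0+95,6)
E
```

```text
side [288 199]
223 149
top [298 173]
233 123
```

The side view shows the carrier at about (285,220), with the latch near (290,195) and the tin at (324,237). In the top view the latch runs from (304,185) up to (296,155), yawed about 16°.

View pics/side0c.png

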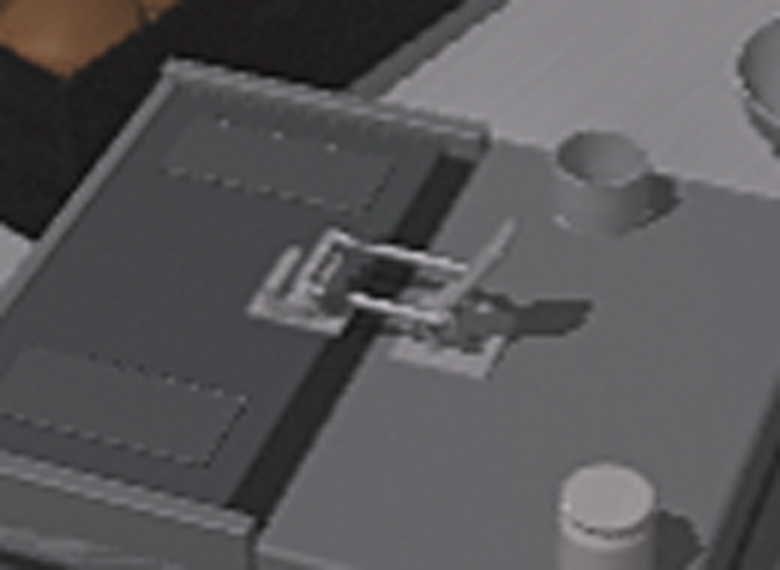

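View pics/top0c.png

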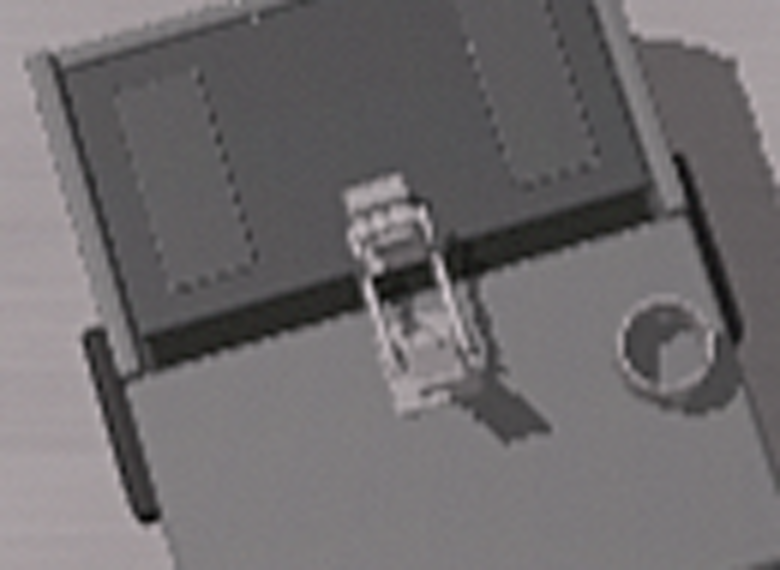

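View pics/wrist0.png

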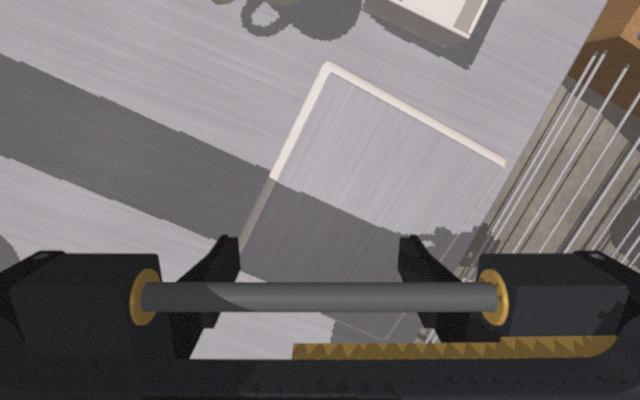

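Request:
play_rows(
  targets=[
    [[1,-0.1,-0.1,0.12,0,0,0],[1,-0.27,-0.2,0.33,0,0,0],[1,-0.45,-0.3,0.55,0,0,0],[1,-0.6,-0.4,0.75,0,0,0],[1,-0.7,-0.5,0.9,0,0,0],[1,-0.75,-0.5,0.97,0,0,0]],
  ],
)

```text
time: 1.55
tcp_pos: [0.3251, -0.4218, 0.3009]
eef_rot: [-1.569, -0.005, -1.194]
ft_force: [-0.1, -0.4, 0.5]
gripper_width: 0.087
```

Request:
play_rows(
  targets=[
    [[1,-0.15,0,0.18,0,0,0],[1,-0.33,0,0.4,0,0,0],[1,-0.51,-0.05,0.61,0,0,0],[1,-0.69,-0.1,0.82,0,0,0],[1,-0.77,-0.1,0.93,0,0,0],[1,-0.8,-0.1,0.97,0,0,0]],
  ],
)

```text
time: 2.05
tcp_pos: [0.4154, -0.2565, 0.3127]
eef_rot: [-1.57, -0.0, -1.193]
ft_force: [-0.4, 0.6, -0.3]
gripper_width: 0.087
```

Request:
play_rows(
  targets=[
    [[1,-0.15,0,0.18,0,0,0],[1,-0.33,0,0.4,0,0.05,0],[1,-0.51,0,0.61,0,0.1,0],[1,-0.69,0,0.75,0,0.15,0],[1,-0.77,0,0.77,0,0.2,0],[1,-0.8,0,0.77,0,0.2,0]],
  ],
)

```text
time: 2.55
tcp_pos: [0.478, -0.1039, 0.3118]
eef_rot: [-1.572, 0.001, -1.299]
ft_force: [-0.4, 0.2, -0.5]
gripper_width: 0.0868
```

Request:
play_rows(
  targets=[
    [[1,-0.15,0,0.2,0,0,0],[1,-0.33,0,0.4,0,0,0],[1,-0.42,0,0.53,0,0,0],[1,-0.42,0,0.53,0,0,0],[1,-0.42,0,0.53,0,0,0]],
  ],
)

```text
time: 2.97
tcp_pos: [0.5382, -0.0244, 0.3119]
eef_rot: [-1.572, -0.001, -1.301]
ft_force: [-0.7, -0.0, -0.4]
gripper_width: 0.0872
```

```bash
python3 - <<'E'
from h import *
c,_=grab('wrist','w1.png'); print(status.get_state()['tcp_pos'],-c[2].T@c[3],c[2][2])
E
```

```text
[ 0.53760858 -0.02485508  0.31189475] [ 0.6168376  -0.00187279  0.47442943] [-0.28706596 -0.08133648 -0.95445142]
```

View pics/w1.png

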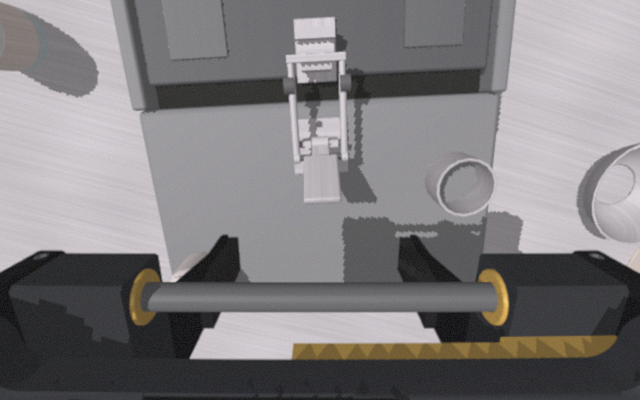

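```bash
python3 - <<'E'
from h import *
crop('w1.png','w1c.png',260,0,390,210,2.8)
crop('w1.png','w1d.png',270,0,370,100,6)
E
```

Request:
play_rows(
  targets=[
    [[1,0.15,0.05,0.15,0,0,0],[1,0.27,0.1,0.27,0,0,0],[1,0.27,0.1,0.27,0,0,0],[1,0.27,0.1,0.27,0,0,0]],
  ],
)

```text
time: 3.35
tcp_pos: [0.5872, -0.0543, 0.2964]
eef_rot: [-1.573, 0.001, -1.305]
ft_force: [0.3, 0.3, -0.7]
gripper_width: 0.0873
```

```bash
python3 - <<'E'
from h import *
c,_=grab('wrist','w2.png'); np.save('w2.npy',np.array(list(c),dtype=object),allow_pickle=True)
E
```

Request:
play_rows(
  targets=[
    [[1,-0.2,0,0,0,0,0],[1,-0.45,0,0,0,0,0],[1,-0.54,0,0,0,0,0],[1,-0.54,0,0,0,0,0],[1,-0.54,0,0,0,0,0]],
  ],
)

```text
time: 3.82
tcp_pos: [0.5654, 0.0266, 0.2982]
eef_rot: [-1.57, -0.001, -1.3]
ft_force: [0.5, -0.2, -0.1]
gripper_width: 0.0873
```

```bash
python3 - <<'E'
from h import *
c,_=grab('wrist','w3.png'); np.save('w3.npy',np.array(list(c),dtype=object),allow_pickle=True)
for n in ['keeper_slot','loop_grip','lever_pivot','handle_tip']: print(n,[(a['xyz'],a['score']) for a in finder.search_frame(n,'wrist')[:1]])
E
```

```text
keeper_slot [([0.6817, 0.0276, 0.1708], 0.71)]
loop_grip [([0.6185, 0.0031, 0.2054], 0.88)]
lever_pivot [([0.6298, 0.0056, 0.1708], 0.58)]
handle_tip [([0.5729, -0.0129, 0.2041], 0.66)]
```

View pics/w2.png

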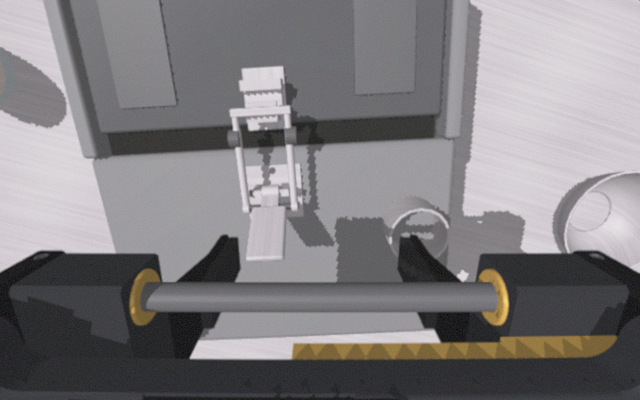

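View pics/w3.png

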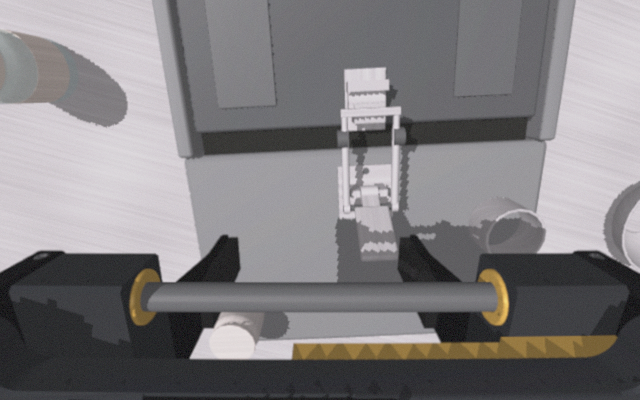

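```bash
python3 - <<'E'
from h import *
a=cv2.imread('pics/w2.png')[55:270,215:315]; b=cv2.imread('pics/w3.png')[55:270,325:425]
a=cv2.resize(a,None,fx=4,fy=4,interpolation=cv2.INTER_CUBIC);b=cv2.resize(b,None,fx=4,fy=4,interpolation=cv2.INTER_CUBIC)
for k,(n,o) in enumerate((('t',0),('b',400))):
    cv2.imwrite('pics/s%s.png'%n,np.hstack([a[o:o+460],b[o:o+460]]))
E
```

```text
(no output)
```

View pics/st.png

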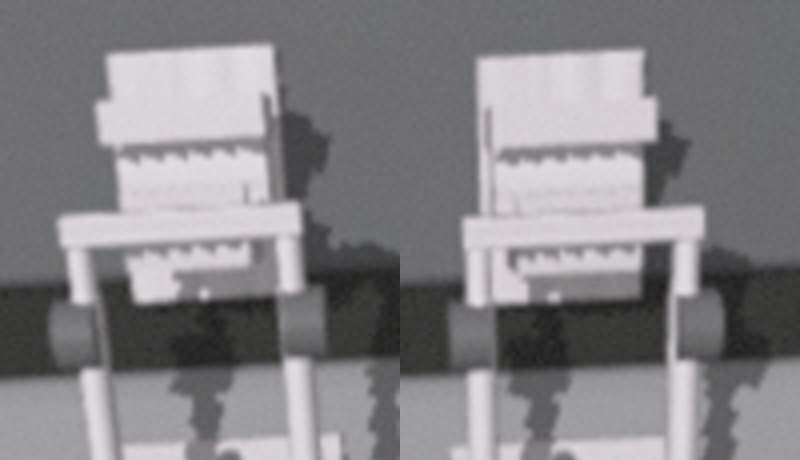

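View pics/sb.png

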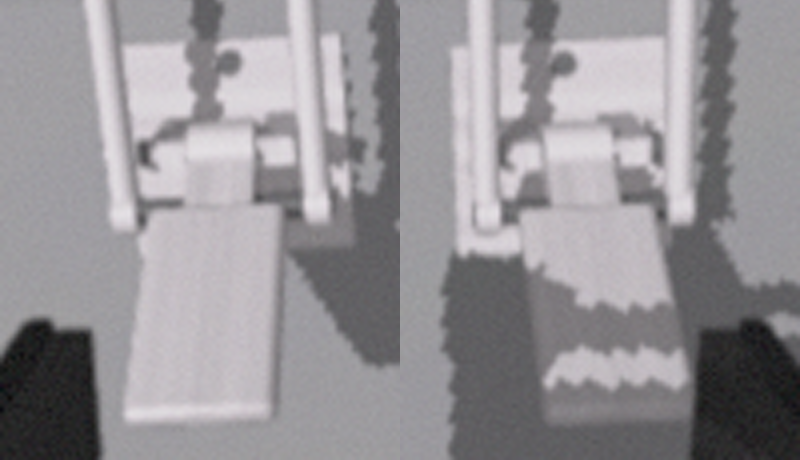

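```bash
cat > fit.py <<'E'
from h import *
from scipy.optimize import least_squares
C2=list(np.load('w2.npy',allow_pickle=True));C3=list(np.load('w3.npy',allow_pickle=True))
f=lambda c:[np.array(v,float) for v in c]
C2=f(C2);C3=f(C3)
def pts(p):
    x,y,z,psi,q,th,L=p
    s,c=np.sin,np.cos
    D={}
    for i,sy in ((0,1),(1,-1)):
        D['rf%d'%i]=[.091,.016*sy,.001];D['rn%d'%i]=[.083,.016*sy,.001]
        u=np.array([-s(q),0,c(q)]);v=np.array([c(q),0,s(q)])
        D['hf%d'%i]=.066*u+.003*v+[0,.014*sy,0];D['hb%d'%i]=.066*u-.003*v+[0,.014*sy,0]
        D['hi%d'%i]=.017*u+.003*v+[0,.014*sy,0]
        e=.014*np.array([-s(q+.262),0,c(q+.262)]); lx=np.array([c(th),0,s(th)]);lz=np.array([-s(th),0,c(th)])
        D['bar%d'%i]=e+(L+.003)*lx+.003*lz+[0,.023*sy,0]
        D['nut%d'%i]=e+.058*lx+[0,.026*sy,0]
        D['nutf%d'%i]=e+.058*lx
    R=Ro.from_euler('z',psi).as_matrix()
    return {k:R@np.array(v)+[x,y,z] for k,v in D.items()}
o2={'rf0':(98,101),'rf1':(265,95),'rn0':(100,146),'rn1':(267,138),'hf0':(127,805),'hf1':(275,802),'hb0':(125,818),'hb1':(272,815),'hi0':(147,607),'hi1':(283,607),'bar0':(60,217),'bar1':(301,205),'nut0':(50,335),'nut1':(325,320)}
o3={'rf0':(90,103),'rf1':(257,97),'rn0':(92,148),'rn1':(258,140),'hf0':(147,805),'hf1':(290,802),'hb0':(147,820),'hb1':(290,817),'hi0':(120,607),'hi1':(255,607),'bar0':(65,218),'bar1':(303,207),'nut0':(50,335),'nut1':(323,320)}
def res(p,full=False):
    D=pts(p);r=[]
    for C,o,off in ((C2,o2,(215,55)),(C3,o3,(325,55))):
        ks=list(o);P=proj(C,[D[k] for k in ks]);M=np.array([o[k] for k in ks])/4+off
        d=P-M
        if full: print({k:np.round(v,1).tolist() for k,v in zip(ks,d)})
        r.append(d.ravel())
    r=np.concatenate(r)
    return r
if __name__=='__main__':
    s=least_squares(res,[.605,0,.19,.26,.53,0,.077],x_scale=[.01,.01,.01,.05,.1,.1,.01],loss='soft_l1')
    np.set_printoptions(precision=4,suppress=True)
    print(s.x,s.cost); res(s.x,True)
    J=s.jac;print(np.sqrt(np.diag(np.linalg.inv(J.T@J)))*.5)
    np.save('fit.npy',s.x)
    D=pts(s.x);print('grip',D['nutf0'])
E
python3 fit.py
```

```text
[ 0.579  -0.0141  0.1899  0.3158  0.5179  0.0158  0.0773] 19.634283746243213
{'rf0': [-0.1, 0.3], 'rf1': [-0.5, -0.5], 'rn0': [0.7, -0.1], 'rn1': [-0.1, -0.3], 'hf0': [-2.6, 0.6], 'hf1': [-0.4, -0.3], 'hb0': [-0.4, 1.9], 'hb1': [1.3, 1.0], 'hi0': [0.1, -1.3], 'hi1': [0.5, -2.9], 'bar0': [-0.6, -0.0], 'bar1': [0.2, -0.3], 'nut0': [2.9, -0.1], 'nut1': [0.5, 0.2]}
{'rf0': [0.5, 0.6], 'rf1': [-0.1, 0.2], 'rn0': [0.2, 0.1], 'rn1': [-0.5, 0.2], 'hf0': [-0.7, 0.1], 'hf1': [2.6, -0.9], 'hb0': [-1.1, 0.8], 'hb1': [1.4, -0.1], 'hi0': [-0.6, -1.4], 'hi1': [-0.2, -2.9], 'bar0': [-0.4, 0.2], 'bar1': [0.9, 0.2], 'nut0': [-0.0, 0.1], 'nut1': [-2.1, 0.9]}
[0.0001 0.0001 0.0005 0.0018 0.0083 0.0155 0.0002]
grip [0.6248 0.0008 0.2008]
```

```bash
cat > plan.py <<'E'
from h import *
p=np.load('fit.npy'); psi=p[3]; O=p[:3]
RL=Ro.from_euler('z',psi).as_matrix()
def toolR(tilt): # tilt>0: body leans to keeper
    return Ro.from_euler('xyz',[-np.pi/2,0,psi-np.pi/2])*Ro.from_rotvec([-tilt,0,0])
def units(tcp,R,st=None,base=None):
    st=st or status.get_state()
    R0=Ro.from_euler('xyz',st['eef_rot'])
    d=R0.inv().apply(np.array(tcp)-st['tcp_pos'])/.15
    w=np.degrees((R0.inv()*R).as_rotvec())/30
    return np.round(np.r_[d,w],3)
def L2W(v): return O+RL@np.array(v)
def W2L(v): return RL.T@(np.array(v)-O)
E
python3 - <<'E'
from plan import *
P=L2W([.0481,0,.0109]);R=toolR(np.radians(18));y=R.as_matrix()[:,1]
print(P,y,R.as_matrix())
for back in (.09,.0):
    T=P+y*(.015-back); print(T,units(T,R))
E
```

```text
[0.62476665 0.00082602 0.20079677] [-0.29373825 -0.09596534 -0.95105652] [[ 3.10550357e-01 -2.93738245e-01  9.04033362e-01]
 [-9.50556929e-01 -9.59653380e-02  2.95350941e-01]
 [ 5.55111512e-17 -9.51056516e-01 -3.09016994e-01]]
[0.64679702 0.00802342 0.27212601] [ 0.252  0.17   0.486 -0.6   -0.091 -0.014]
[ 6.20360575e-01 -6.13455798e-04  1.86530919e-01] [ 0.261  0.741  0.301 -0.6   -0.091 -0.014]
```

Request:
play_rows(
  targets=[
    [[1,0.08,0,0.15,-0.15,-0.02,0],[1,0.16,0,0.35,-0.35,-0.05,0],[1,0.25,0.05,0.486,-0.5,-0.09,-0.01],[1,0.252,0.17,0.486,-0.6,-0.091,-0.014],[1,0.252,0.17,0.486,-0.6,-0.091,-0.014],[1,0.252,0.17,0.486,-0.6,-0.091,-0.014]],
  ],
)

```text
time: 4.57
tcp_pos: [0.6459, 0.009, 0.2694]
eef_rot: [-1.889, 0.003, -1.254]
ft_force: [-0.0, -0.7, -0.4]
gripper_width: 0.0869
```

```bash
python3 - <<'E'
from plan import *
P=L2W([.0481,0,.0109]);R=toolR(np.radians(18));y=R.as_matrix()[:,1]
for back in (.09,.04,0):
    T=P+y*(.015-back); print(units(T,R))
c,_=grab('wrist','w4.png')
D=[L2W([.0481-.0,s*.026,.0109]) for s in (1,-1)]
im=cv2.imread('pics/w4.png')
for u in proj(c,D): cv2.circle(im,tuple(int(v) for v in u),2,(0,0,255),-1)
cv2.imwrite('pics/w4m.png',im)
E
```

```text
[ 0.008 -0.019 -0.002  0.008  0.003 -0.004]
[ 0.009  0.315 -0.001  0.008  0.003 -0.004]
[ 0.009  0.581  0.001  0.008  0.003 -0.004]
```

View pics/w4m.png

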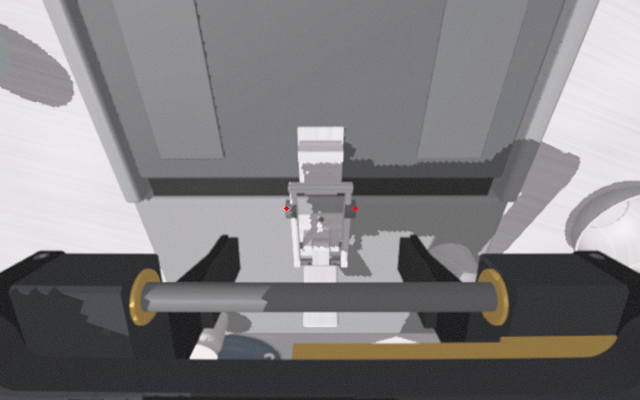

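The projected nut points (287,209) and (355,208) fall on the nuts, centred between the fingers. I'm descending now.

Request:
play_rows(
  targets=[
    [[1,0.009,0.1,0,0,0,0],[1,0.009,0.25,0,0,0,0],[1,0.009,0.4,0,0,0,0],[1,0.009,0.5,0,0,0,0],[1,0.009,0.56,0,0,0,0],[1,0.009,0.58,0,0,0,0],[1,0.009,0.58,0,0,0,0]],
  ],
)

```text
time: 5.2
tcp_pos: [0.621, -0.0005, 0.1905]
eef_rot: [-1.884, -0.0, -1.254]
ft_force: [0.4, 0.7, 0.6]
gripper_width: 0.0869
```

```bash
python3 - <<'E'
from plan import *
P=L2W([.0481,0,.0109]);R=toolR(np.radians(18));y=R.as_matrix()[:,1]
print(units(P+y*.015,R), status.get_state()['ft_force'])
grab('wrist','w5.png');grab('side','s5.png')
u=proj(cam('side'),[P])[0].astype(int); crop('s5.png','s5c.png',u[0]-50,u[1]-40,u[0]+50,u[1]+35,6)
E
```

```text
[-0.001  0.026  0.004 -0.002  0.002  0.001] [0.36630809 0.72311182 0.55440818]
```

View pics/w5.png

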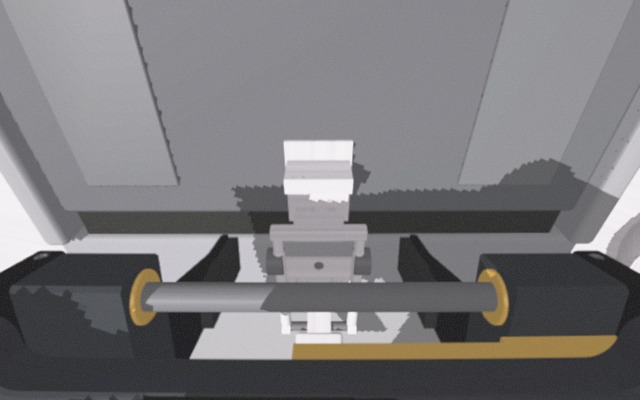

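View pics/s5c.png

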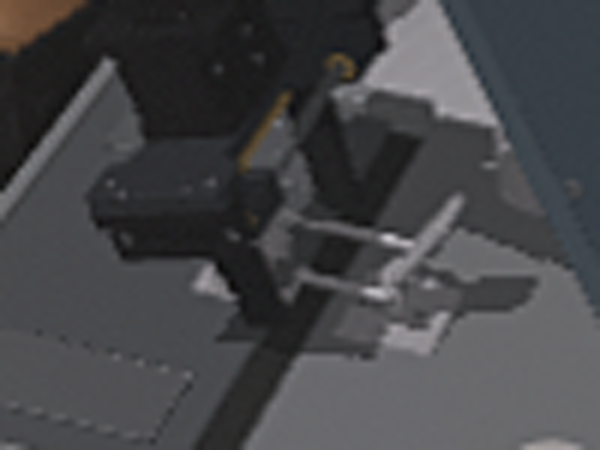

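The nuts sit at (275,262) and (362,262), centred between the fingers at (230,245) and (408,245). Now I'll close on them.

Request:
play_rows(
  targets=[
    [[0.6,0,0.02,0,0,0,0],[0.3,0,0.02,0,0,0,0],[0,0,0.02,0,0,0,0],[0,0,0.02,0,0,0,0],[0,0,0.02,0,0,0,0],[0,0,0.02,0,0,0,0],[0,0,0.02,0,0,0,0]],
  ],
  force=15,
)

```text
time: 5.88
tcp_pos: [0.6205, -0.0005, 0.1864]
eef_rot: [-1.885, 0.0, -1.254]
ft_force: [-0.1, 0.2, 0.3]
gripper_width: 0.0518
```

```bash
python3 - <<'E'
from plan import *
s=status.get_state();print(W2L(s['tcp_pos']),s['eef_rot'],s['ft_force'],s['gripper_width'])
grab('wrist','w6.png')
crop('w6.png','w6c.png',220,130,420,350,3)
E
```

```text
[ 4.36329465e-02  5.04990905e-05 -3.46204046e-03] [-1.88497249e+00  2.66145964e-04 -1.25367509e+00] [-0.13734441  0.15999679  0.2871333 ] 0.05183854118367936
```

View pics/w6c.png

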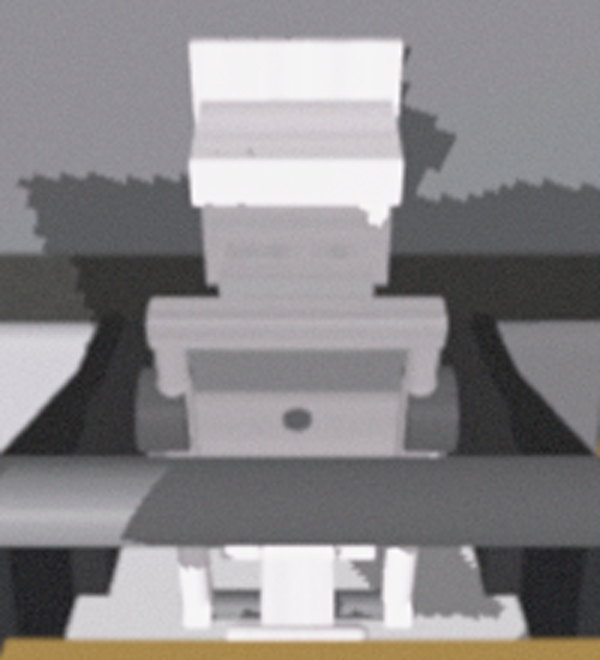

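```bash
cat >> plan.py <<'E'
def grip_for_bar(B,Lb=None):
    Lb=Lb or p[6]; B=np.array(B,float); r=.014
    d=np.linalg.norm(B); a=(d*d+r*r-Lb**2)/(2*d); h=np.sqrt(r*r-a*a)
    u=B/d; n=np.array([-u[1],u[0]]); e=a*u+h*n
    q=np.arctan2(-e[0],e[1])-.262
    return e+(B-e)*.058/Lb, q
def lat2tool(dx,dz,tilt=np.radians(18)):
    c,s=np.cos(tilt),np.sin(tilt)
    # ex = c tz - s ty ; ez = -s tz - c ty
    return np.array([0,-s*dx-c*dz,c*dx-s*dz])/.15
E
python3 - <<'E'
from plan import *
np.set_printoptions(precision=4,suppress=True)
q0=p[4];e=.014*np.array([-np.sin(q0+.262),np.cos(q0+.262)])
g0=e+.058*np.array([np.cos(p[5]),np.sin(p[5])]);print('g0',g0)
for B in [(.0674,.0115),(.067,.018),(.070,.020),(.074,.020),(.0785,.018),(.0785,.015),(.0785,.012),(.0785,.008),(.0785,.004),(.0785,0),(.0785,-.003)]:
    g,q=grip_for_bar(B); d=g-g0; print(B,g,round(q,3),lat2tool(*d))
E
```

```text
g0 [0.0481 0.0109]
(0.0674, 0.0115) [0.0481 0.0111] 0.524 [ 0.     -0.0013 -0.0009]
(0.067, 0.018) [0.0478 0.016 ] 0.523 [ 0.     -0.0316 -0.0128]
(0.07, 0.02) [0.0508 0.018 ] 0.255 [ 0.     -0.0509  0.0019]
(0.074, 0.02) [0.0547 0.0184] -0.042 [ 0.     -0.0614  0.0263]
(0.0785, 0.018) [0.0592 0.017 ] -0.354 [ 0.     -0.0616  0.0575]
(0.0785, 0.015) [0.0592 0.0147] -0.347 [ 0.     -0.0473  0.062 ]
(0.0785, 0.012) [0.0592 0.0125] -0.348 [ 0.     -0.033   0.0667]
(0.0785, 0.008) [0.0592 0.0095] -0.363 [ 0.     -0.014   0.0732]
(0.0785, 0.004) [0.0593 0.0065] -0.392 [0.     0.0048 0.08  ]
(0.0785, 0) [0.0595 0.0034] -0.436 [0.     0.0237 0.0872]
(0.0785, -0.003) [0.0596 0.0012] -0.478 [0.     0.0379 0.0928]
```

Request:
play_rows(
  targets=[
    [[0,0,-0.016,-0.006,0,0,0],[0,0,-0.032,-0.012,0,0,0],[0,0,-0.045,-0.005,0,0,0],[0,0,-0.051,0.002,0,0,0],[0,0,-0.057,0.014,0,0,0],[0,0,-0.061,0.026,0,0,0],[0,0,-0.062,0.037,0,0,0],[0,0,-0.062,0.048,0,0,0],[0,0,-0.062,0.057,0,0,0],[0,0,-0.062,0.057,0,0,0],[0,0,-0.062,0.057,0,0,0]],
  ],
)

```text
time: 6.85
tcp_pos: [0.6308, 0.0029, 0.193]
eef_rot: [-1.885, 0.0, -1.254]
ft_force: [-2.6, -0.6, 1.5]
gripper_width: 0.0521
```

```bash
python3 - <<'E'
from plan import *
s=status.get_state();t=W2L(s['tcp_pos']);R=Ro.from_euler('xyz',s['eef_rot']).as_matrix()
print('tcp',t,'nut est',t-RL.T@R[:,1]*.015,s['ft_force'],s['gripper_width'])
grab('wrist','w7.png');crop('w7.png','w7c.png',220,130,420,350,3)
grab('side','s7.png')
u=proj(cam('side'),[L2W([.05,0,.02])])[0].astype(int); crop('s7.png','s7c.png',u[0]-50,u[1]-40,u[0]+50,u[1]+35,6)
E
```

```text
tcp [0.05448555 0.00011679 0.00309893] nut est [0.05912519 0.00011693 0.01736335] [-2.58336964 -0.58531728  1.50232933] 0.0520961421324968
```

View pics/w7c.png

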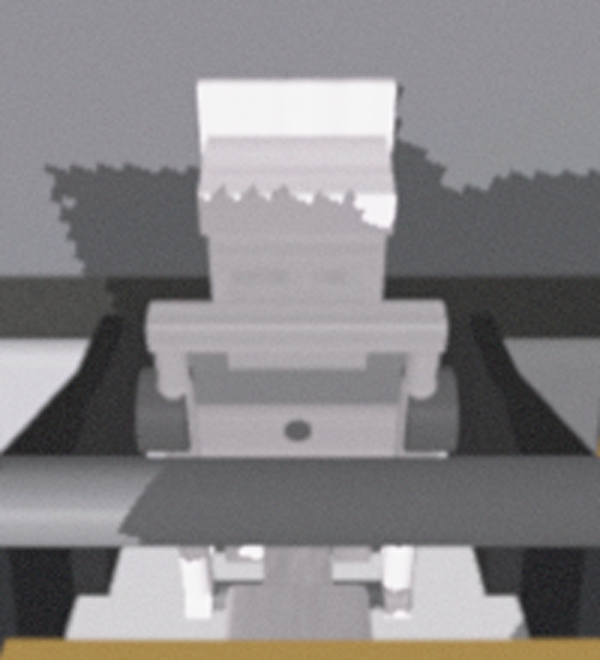

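View pics/s7c.png

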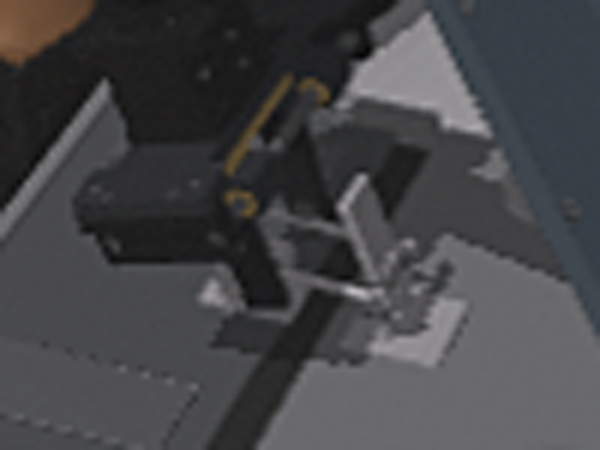

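```bash
cat > ov.py <<'E'
from plan import *
import sys
def overlay(name,fn,B,x0,y0,x1,y1,s):
    c,im=grab(name,fn); im=cv2.resize(im[y0:y1,x0:x1,::-1],None,fx=s,fy=s,interpolation=cv2.INTER_CUBIC)
    g,q=grip_for_bar(B);e=np.array([-np.sin(q+.262),np.cos(q+.262)])*.014
    lx=(np.array(B)-e)/p[6];lz=np.array([-lx[1],lx[0]])
    def ln(a,b,col):
        P=(proj(c,[L2W(a),L2W(b)])-[x0,y0]+.5)*s-.5
        cv2.line(im,tuple(int(v) for v in P[0]),tuple(int(v) for v in P[1]),col,1)
    for sx,sz in ((3,3),(-3,3),(-3,-3)):
        k=np.array(B)+(lx*sx+lz*sz)*1e-3; ln([k[0],.023,k[1]],[k[0],-.023,k[1]],(0,0,255))
    for x in (.083,.091): ln([x,.016,.001],[x,-.016,.001],(0,255,0))
    for x in (.074,.059): ln([x,.012,.008],[x,-.012,.008],(255,0,0))
    cv2.imwrite('pics/o_'+fn,im)
E
python3 - <<'E'
from ov import *
overlay('wrist','w8.png',(.0785,.0183),220,130,420,320,4)
E
```

View pics/o_w8.png

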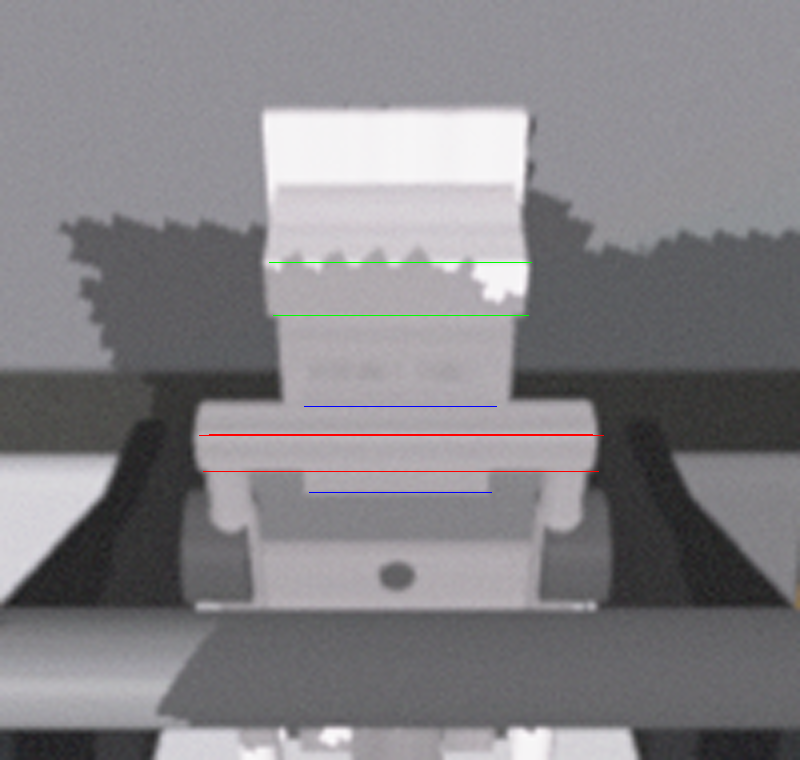

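The overlay matches the rib at y 262–315, the post edge at y 492 and the bar at y 400–471. The bar is over the slot, so I'm lowering in small steps and watching the force.

Request:
play_rows(
  targets=[
    [[0,0,0.014,0.0045,0,0,0],[0,0,0.028,0.009,0,0,0],[0,0,0.038,0.013,0,0,0],[0,0,0.048,0.016,0,0,0],[0,0,0.048,0.016,0,0,0]],
  ],
)

```text
time: 7.42
tcp_pos: [0.6316, 0.0031, 0.1846]
eef_rot: [-1.883, 0.0, -1.254]
ft_force: [1.0, 1.1, 1.0]
gripper_width: 0.0517
```

```bash
cat > st.py <<'E'
from plan import *
np.set_printoptions(precision=4,suppress=True)
s=status.get_state();t=W2L(s['tcp_pos']);R=Ro.from_euler('xyz',s['eef_rot']).as_matrix()
print('tcp',t,'nut est',t-RL.T@R[:,1]*.015,'F lat',RL.T@s['ft_force'],s['gripper_width'],s['time'])
E
python3 st.py;python3 - <<'E'
from ov import *
overlay('wrist','w9.png',(.0785,.008),220,130,420,320,4)
E
```

```text
tcp [ 0.0553  0.     -0.0053] nut est [0.0599 0.0001 0.009 ] F lat [1.2322 0.7049 1.0132] 0.051655355317959936 7.4167
```

View pics/o_w9.png

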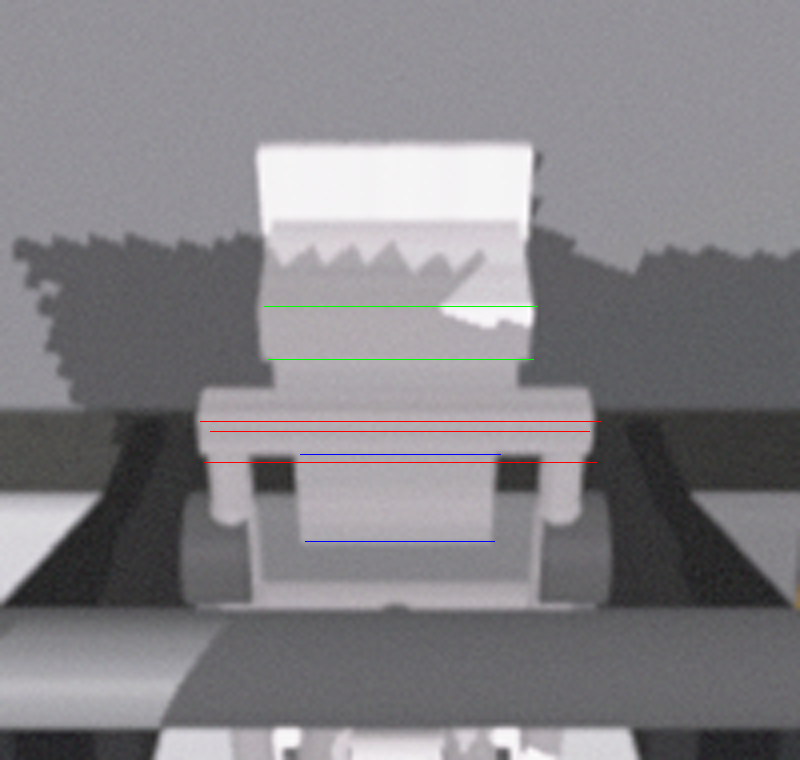

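Request:
play_rows(
  targets=[
    [[0,0,0.003,-0.005,0,0,0],[0,0,0.01,-0.001,0,0,0],[0,0,0.018,0.001,0,0,0],[0,0,0.025,0.003,0,0,0],[0,0,0.025,0.003,0,0,0]],
  ],
)

```text
time: 7.88
tcp_pos: [0.6307, 0.0028, 0.1812]
eef_rot: [-1.884, 0.0, -1.254]
ft_force: [3.0, 1.2, 1.1]
gripper_width: 0.0518
```

```bash
python3 st.py;python3 - <<'E'
from ov import *
overlay('wrist','w10.png',(.0783,.003),220,130,420,320,4)
E
```

```text
tcp [ 0.0544  0.0001 -0.0087] nut est [0.059  0.0001 0.0055] F lat [3.2481 0.2495 1.0972] 0.051816812143973566 7.8833
```

View pics/o_w10.png

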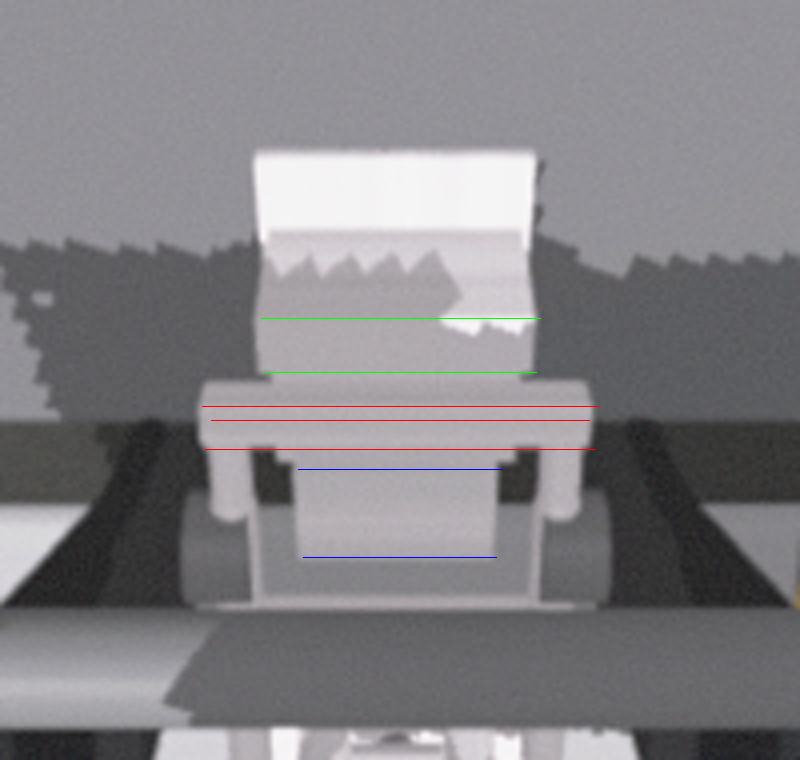

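Request:
play_rows(
  targets=[
    [[0,0,0.008,0.002,0,0,0],[0,0,0.016,0.005,0,0,0],[0,0,0.024,0.008,0,0,0],[0,0,0.028,0.01,0,0,0],[0,0,0.028,0.01,0,0,0]],
  ],
)

```text
time: 8.35
tcp_pos: [0.6298, 0.0025, 0.1768]
eef_rot: [-1.887, 0.0, -1.254]
ft_force: [0.2, 0.1, 0.0]
gripper_width: 0.0521
```

```bash
python3 st.py;python3 - <<'E'
from ov import *
overlay('wrist','w11.png',(.0785,-.003),220,130,420,320,4)
grab('side','s11.png')
u=proj(cam('side'),[L2W([.05,0,.02])])[0].astype(int); crop('s11.png','s11c.png',u[0]-50,u[1]-40,u[0]+50,u[1]+35,6)
E
```

```text
tcp [ 0.0534  0.0001 -0.0131] nut est [0.058  0.0001 0.0011] F lat [0.1782 0.0097 0.0074] 0.052090537726010744 8.35
```

View pics/o_w11.png

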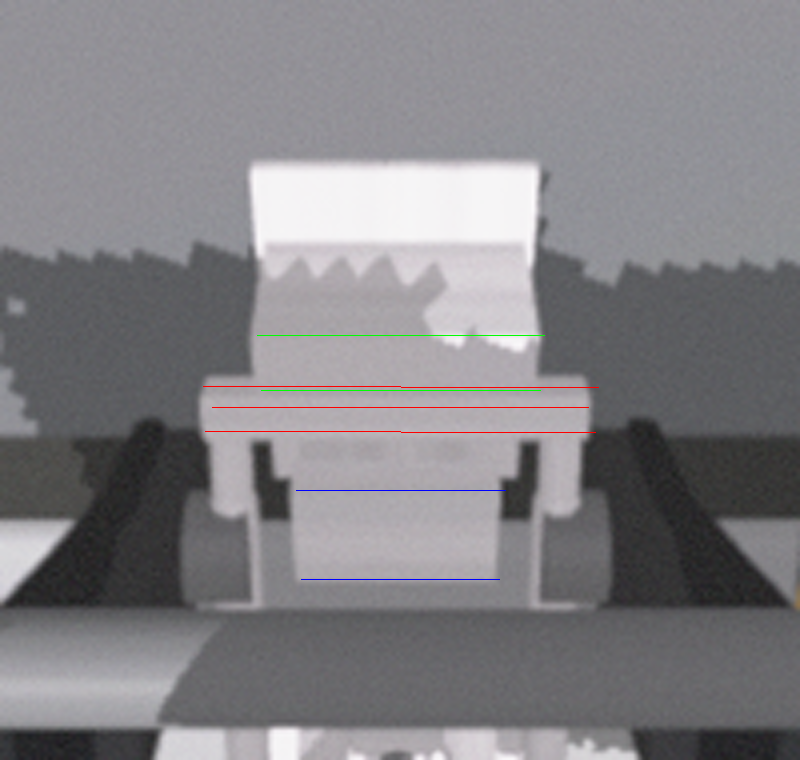

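View pics/s11c.png

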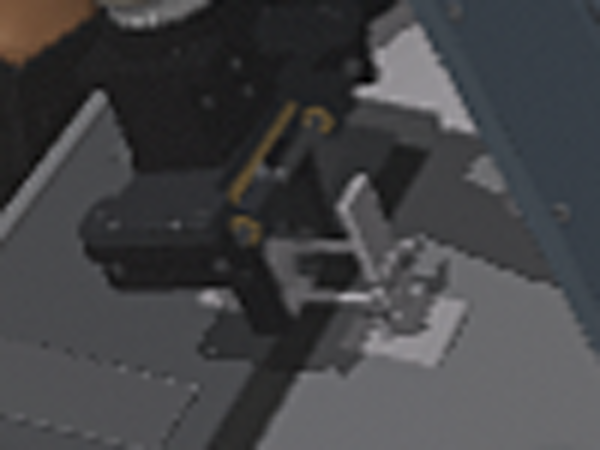

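```bash
python3 - <<'E'
import cv2,numpy as np
im=cv2.imread('pics/w11.png',0)[200:280,260:380].astype(float)
im=np.clip((im-90)*2.2,0,255).astype(np.uint8)
im=cv2.resize(im,None,fx=6,fy=6,interpolation=cv2.INTER_CUBIC)
cv2.imwrite('pics/w11e.png',im)
E
```

```text
(no output)
```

View pics/w11e.png

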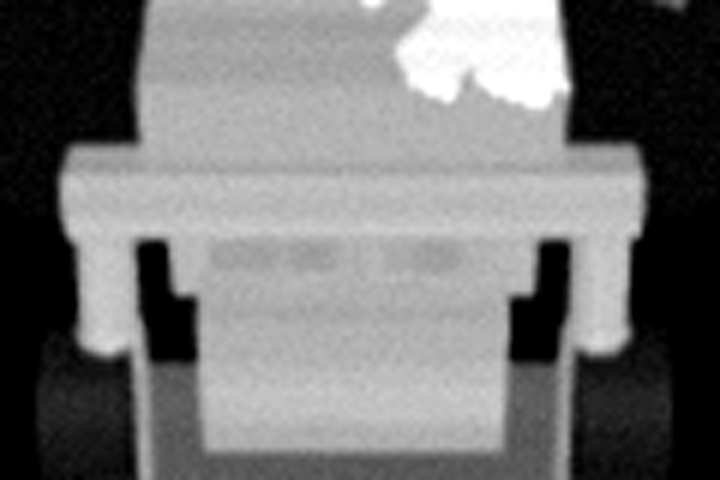

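The contrast-stretched crop shows the rib top hiding the middle of the bar's front face (y 145–170). So the bar is down in the slot and the force is near zero. I'll release and back off.

Request:
play_rows(
  targets=[
    [[0.4,0,0,0,0,0,0],[0.9,0,0,0,0,0,0],[1,0,0,0,0,0,0],[1,0,0,0,0,0,0],[1,0,-0.05,0,0,0,0],[1,0,-0.2,0,0,0,0],[1,0,-0.4,0.0,0,0,0],[1,0,-0.6,0.0,0,0,0],[1,0,-0.7,0,0,0,0],[1,0,-0.7,0,0,0,0]],
  ],
)

```text
time: 9.28
tcp_pos: [0.6644, 0.0129, 0.2818]
eef_rot: [-1.875, -0.004, -1.253]
ft_force: [0.3, -0.2, 0.0]
gripper_width: 0.0869
```

```bash
python3 st.py;python3 - <<'E'
from ov import *
overlay('wrist','w12.png',(.0785,-.004),240,80,400,280,3)
im=cv2.imread('pics/w12.png')[80:340,230:410]; cv2.imwrite('pics/w12c.png',cv2.resize(im,None,fx=3,fy=3,interpolation=cv2.INTER_CUBIC)[:600])
grab('side','s12.png')
u=proj(cam('side'),[L2W([.05,0,.02])])[0].astype(int); crop('s12.png','s12c.png',u[0]-50,u[1]-40,u[0]+50,u[1]+35,6)
E
```

```text
tcp [ 0.0895 -0.0008  0.0919] nut est [ 0.094  -0.0007  0.1062] F lat [ 0.1904 -0.237   0.0156] 0.08686065527266149 9.2833
```

View pics/o_w12.png

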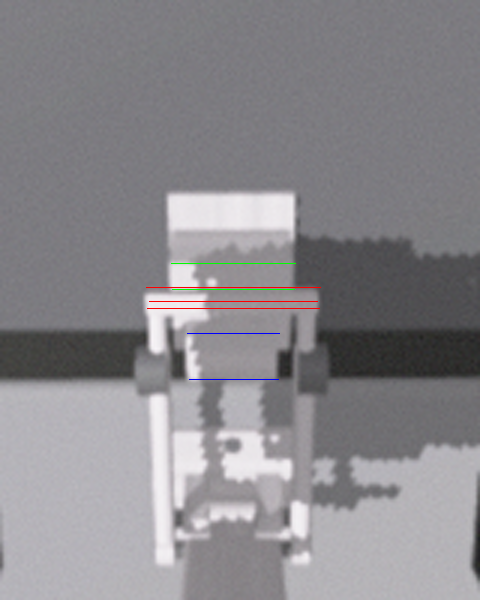

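View pics/s12c.png

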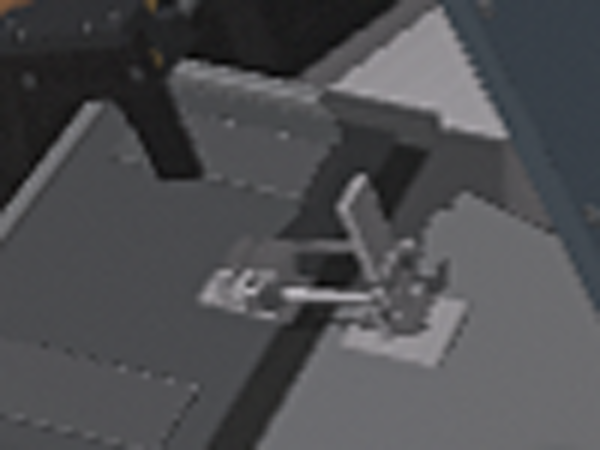

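View pics/w12.png

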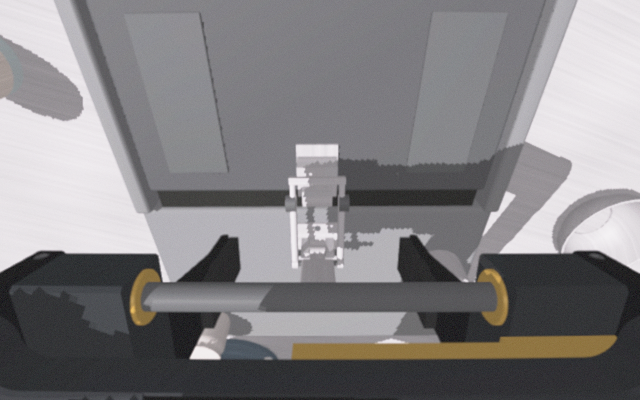

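```bash
python3 - <<'E'
from plan import *
R=toolR(0)
for T in ([.058,0,.085],[.055,0,.050]): print(units(L2W(T),R))
print(status.get_state()['q'])
# handle tip predicted in side and wrist
E
```

```text
[ 0.001  0.072 -0.176  0.599  0.003  0.001]
[ 0.001  0.3   -0.123  0.599  0.003  0.001]
[-0.09187528  0.6803954   1.0197015  -0.1247353   1.72934081  1.15987619]
```

Request:
play_rows(
  targets=[
    [[0.5,0,0,-0.05,0.2,0,0],[0,0,0.03,-0.1,0.4,0,0],[-0.5,0,0.05,-0.14,0.6,0,0],[-1,0,0.072,-0.165,0.6,0,0],[-1,0,0.072,-0.165,0.6,0,0],[-1,0,0.072,-0.165,0.6,0,0],[-1,0,0.072,-0.165,0.6,0,0]],
  ],
  force=20,
)

```text
time: 9.97
tcp_pos: [0.6372, 0.0045, 0.2738]
eef_rot: [-1.571, -0.0, -1.253]
ft_force: [-0.1, -0.8, 0.1]
gripper_width: 0.048
```

```bash
python3 st.py; python3 - <<'E'
from plan import *
R=toolR(0)
for T in ([.058,0,.085],[.055,0,.050]): print(units(L2W(T),R))
for n in ('wrist','side','top'): grab(n,n+'13.png')
c=cam('side');u=proj(c,[L2W([.05,0,.02])])[0].astype(int); crop('side13.png','s13c.png',u[0]-50,u[1]-40,u[0]+50,u[1]+35,6)
E
```

```text
tcp [ 0.0611 -0.0004  0.0839] nut est [ 0.0611 -0.0004  0.0989] F lat [-0.3471 -0.6825  0.058 ] 0.04804962826662752 9.9667
[-0.003 -0.007 -0.021  0.     0.003  0.   ]
[-0.003  0.226 -0.041  0.     0.003  0.   ]
```

View pics/s13c.png

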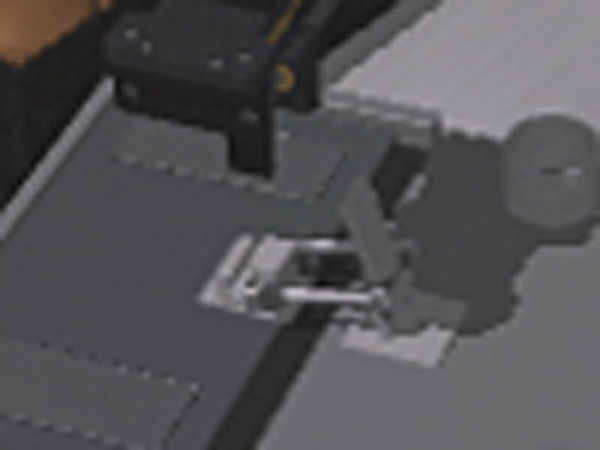

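View pics/wrist13.png

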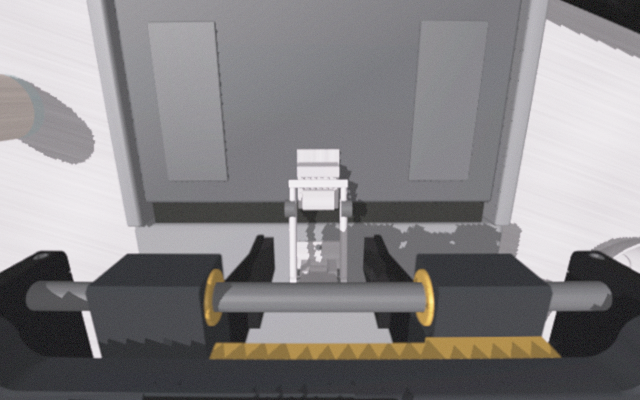

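The loop is hooked and the handle leans towards the keeper at (365,215) in the side crop. Next I finish closing the fingers and descend on the keeper side of the handle.

Request:
play_rows(
  targets=[
    [[-1,0,0,0,0,0,0],[-1,0,0,0,0,0,0],[-1,0,0,0,0,0,0],[-1,0,0,0,0,0,0],[-1,0,0,0,0,0,0],[-1,0,0.07,-0.01,0,0,0],[-1,0,0.15,-0.02,0,0,0],[-1,0,0.22,-0.03,0,0,0],[-1,0,0.22,-0.03,0,0,0],[-1,0,0.22,-0.03,0,0,0]],
  ],
)

```text
time: 10.95
tcp_pos: [0.6306, 0.0031, 0.2399]
eef_rot: [-1.573, 0.001, -1.254]
ft_force: [0.3, 0.7, 1.0]
gripper_width: 0.0007
```

```bash
python3 st.py; python3 - <<'E'
from plan import *
grab('side','side14.png')
c=cam('side');u=proj(c,[L2W([.04,0,.03])])[0].astype(int); crop('side14.png','s14c.png',u[0]-40,u[1]-35,u[0]+40,u[1]+25,9)
E
```

```text
tcp [0.0544 0.0003 0.0501] nut est [0.0544 0.0003 0.0651] F lat [0.4947 0.6148 0.9553] 0.000740701521475296 10.95
```

View pics/s14c.png

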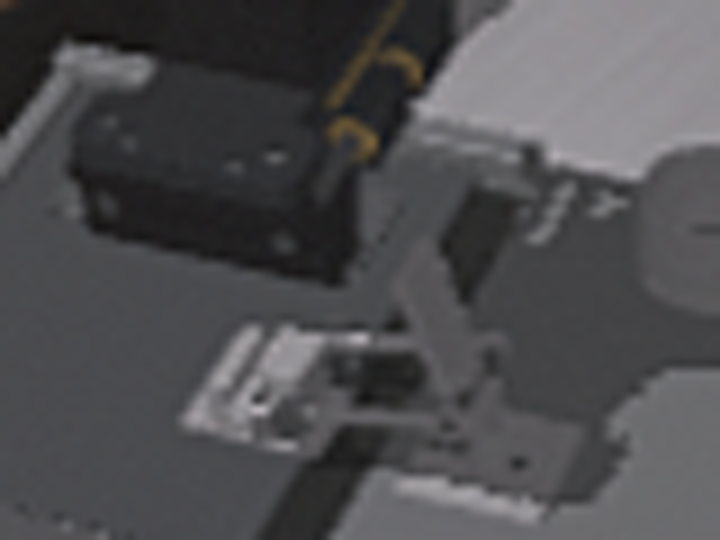

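Request:
play_rows(
  targets=[
    [[-1,0,-0.01,-0.06,0,0,0],[-1,0,-0.02,-0.11,0,0,0],[-1,0,-0.03,-0.155,0,0,0],[-1,0,-0.04,-0.2,0,0,0],[-1,0,-0.047,-0.24,0,0,0],[-1,0,-0.053,-0.28,0,0,0],[-1,0,-0.052,-0.32,0,0,0],[-1,0,-0.047,-0.36,0,0,0],[-1,0,-0.041,-0.395,0,0,0],[-1,0,-0.041,-0.395,0,0,0]],
  ],
)

```text
time: 11.83
tcp_pos: [0.5741, -0.0158, 0.2472]
eef_rot: [-1.572, 0.0, -1.254]
ft_force: [1.6, -0.2, 0.6]
gripper_width: 0.0001
```

```bash
python3 st.py; python3 - <<'E'
from plan import *
grab('side','side15.png')
c=cam('side');u=proj(c,[L2W([.02,0,.03])])[0].astype(int); crop('side15.png','s15c.png',u[0]-40,u[1]-35,u[0]+40,u[1]+25,9)
grab('wrist','wrist15.png')
E
```

```text
tcp [-0.0052 -0.0001  0.0573] nut est [-0.0052 -0.0001  0.0723] F lat [ 1.4618 -0.6461  0.6455] 0.00013395674496877944 11.8333
```

View pics/s15c.png

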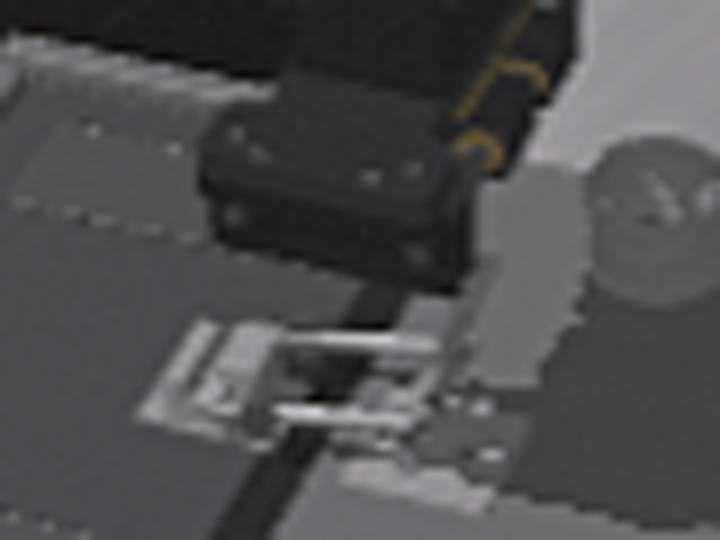

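View pics/wrist15.png

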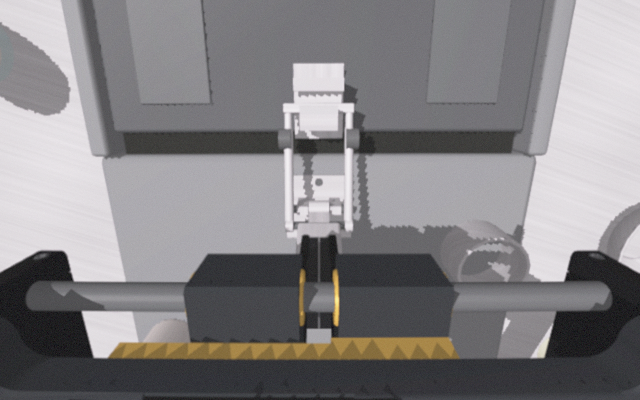

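```bash
python3 - <<'E'
from ov import *
overlay('wrist','w16.png',(.0720,-.004),260,50,380,150,6)
E
```

```text
(no output)
```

View pics/o_w16.png

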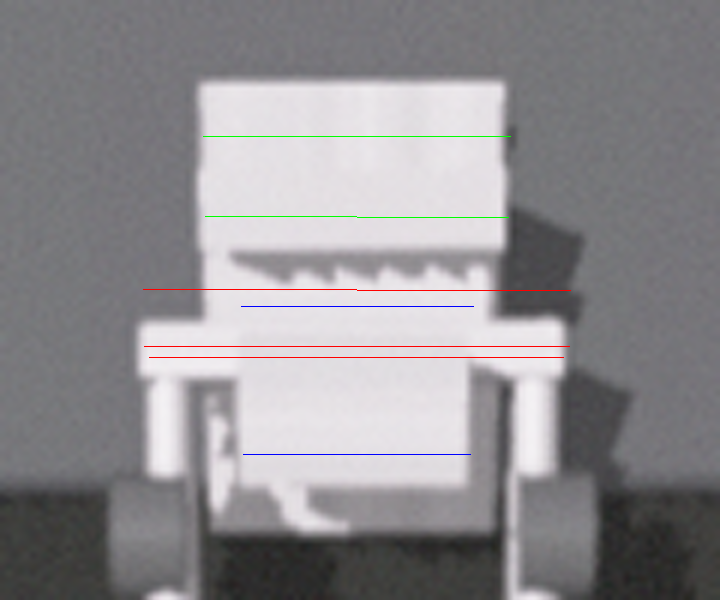

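The lip now covers the middle of the bar and the rib has shifted about 3 mm, so the loop is hooked and the hatch is drawing. I'm continuing along the arc.

Request:
play_rows(
  targets=[
    [[-1,0,0.012,-0.036,0,0,0],[-1,0,0.028,-0.073,0,0,0],[-1,0,0.045,-0.107,0,0,0],[-1,0,0.068,-0.139,0,0,0],[-1,0,0.093,-0.169,0,0,0],[-1,0,0.119,-0.195,0,0,0],[-1,0,0.15,-0.219,0,0,0],[-1,0,0.182,-0.24,0,0,0],[-1,0,0.182,-0.24,0,0,0]],
  ],
)

```text
time: 12.73
tcp_pos: [0.5384, -0.0266, 0.2184]
eef_rot: [-1.576, 0.002, -1.254]
ft_force: [-0.2, -0.5, 0.3]
gripper_width: 0.0003
```

```bash
python3 st.py; python3 - <<'E'
from plan import *
grab('wrist','wrist17.png')
E
```

```text
tcp [-0.0425  0.0007  0.0285] nut est [-0.0424  0.0007  0.0435] F lat [-0.3361 -0.4473  0.2944] 0.0002522826750780406 12.7333
```

View pics/wrist17.png

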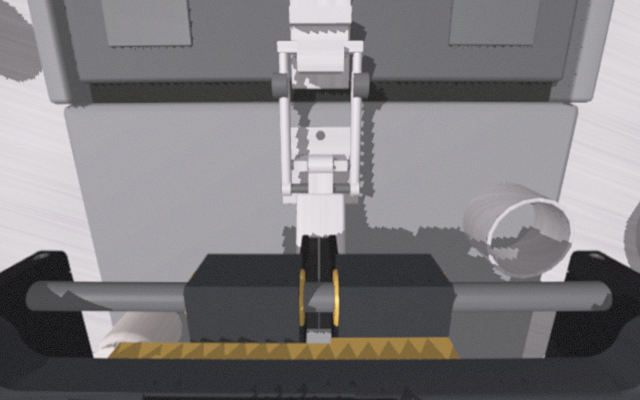

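```bash
python3 - <<'E'
from plan import *
c,im=grab('wrist','w18.png');grab('side','side18.png')
x0,y0,s=260,0,3.0
im=cv2.resize(im[0:260,260:390,::-1],None,fx=s,fy=s,interpolation=cv2.INTER_CUBIC)
for q,col in ((.8,(255,0,0)),(1.1,(0,255,0)),(1.3,(0,255,255)),(1.57,(0,0,255))):
    u=np.array([-np.sin(q),0,np.cos(q)]);v=np.array([np.cos(q),0,np.sin(q)])
    P=[L2W(r*u+.003*v+[0,y,0]) for r,y in ((.066,.014),(.017,.014),(.017,-.014),(.066,-.014))]
    P=((proj(c,P)-[x0,y0]+.5)*s-.5).astype(np.int32)
    cv2.polylines(im,[P],False,col,1)
cv2.imwrite('pics/w18o.png',im[:780:,:][-600:])
c=cam('side');u=proj(c,[L2W([-.0,0,.02])])[0].astype(int); crop('side18.png','s18c.png',u[0]-40,u[1]-35,u[0]+40,u[1]+25,9)
E
```

```text
(no output)
```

View pics/w18o.png

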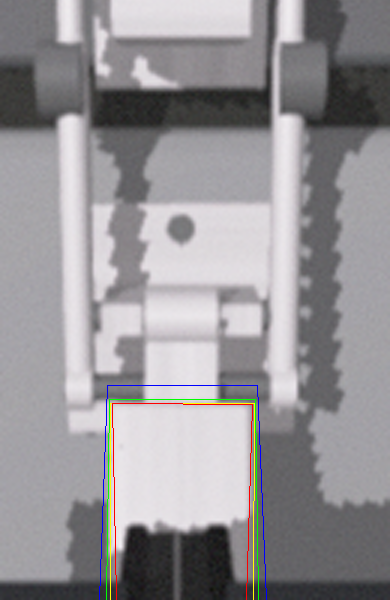

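View pics/s18c.png

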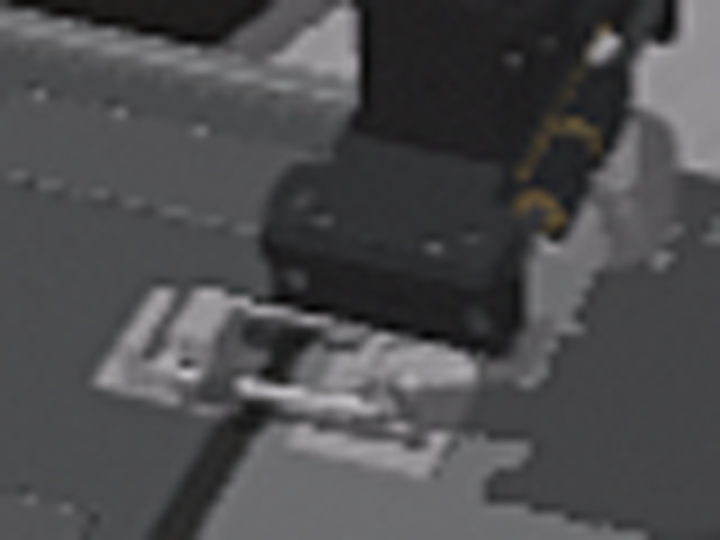

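The handle edges match the red (q = 1.57) outline and the tool feels no force. It looks like the lever has already snapped over, so I'll retreat and check.

Request:
play_rows(
  targets=[
    [[-1,0,-0.05,0,0,0,0],[-1,0,-0.2,0,0,0,0],[-1,0,-0.4,0,0,0,0],[-1,0,-0.6,-0.1,0,0,0],[-1,0,-0.65,-0.2,0,0,0],[-1,0,-0.65,-0.3,0,0,0],[-1,0,-0.65,-0.3,0,0,0],[-1,0,-0.65,-0.3,0,0,0]],
  ],
)

```text
time: 13.55
tcp_pos: [0.4979, -0.0406, 0.3183]
eef_rot: [-1.57, -0.0, -1.254]
ft_force: [-0.3, 0.2, -0.4]
gripper_width: 0.0004
```

```bash
python3 st.py; python3 - <<'E'
from plan import *
c,im=grab('wrist','w19.png');grab('side','side19.png')
cv2.imwrite('pics/w19c.png',cv2.resize(im[:,:,::-1][0:300,240:400],None,fx=2,fy=2))
x0,y0,s=240,0,2.0
im=cv2.resize(im[0:300,240:400,::-1],None,fx=s,fy=s,interpolation=cv2.INTER_CUBIC)
raw=im.copy()
for q,col in ((1.0,(255,0,0)),(1.3,(0,255,255)),(1.57,(0,0,255))):
    u=np.array([-np.sin(q),0,np.cos(q)]);v=np.array([np.cos(q),0,np.sin(q)])
    P=[L2W(r*u+.003*v+[0,y,0]) for r,y in ((.066,.014),(.017,.014),(.017,-.014),(.066,-.014))]
    P=((proj(c,P)-[x0,y0]+.5)*s-.5).astype(np.int32)
    cv2.polylines(im,[P],True,col,1)
cv2.imwrite('pics/w19o.png',np.hstack([raw,im]))
c=cam('side');u=proj(c,[L2W([-.0,0,.02])])[0].astype(int); crop('side19.png','s19c.png',u[0]-40,u[1]-35,u[0]+40,u[1]+25,9)
E
```

```text
tcp [-0.0853 -0.      0.1284] nut est [-0.0854 -0.      0.1434] F lat [-0.2056  0.3027 -0.3836] 0.00035636942594356453 13.55
```

View pics/w19o.png

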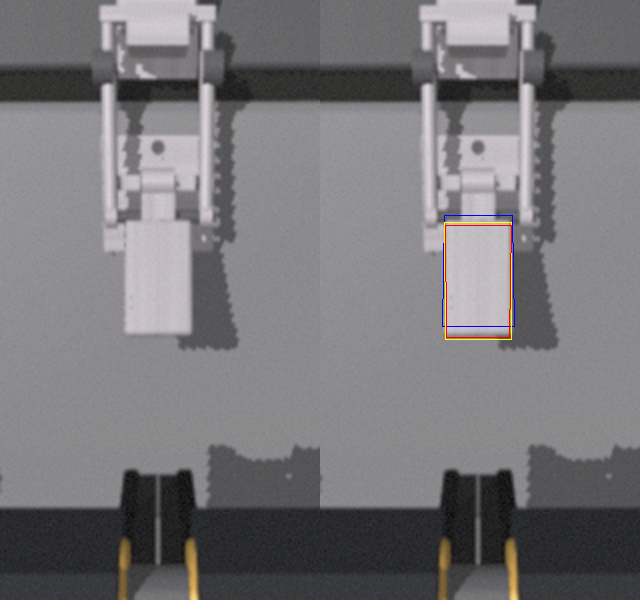

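View pics/s19c.png

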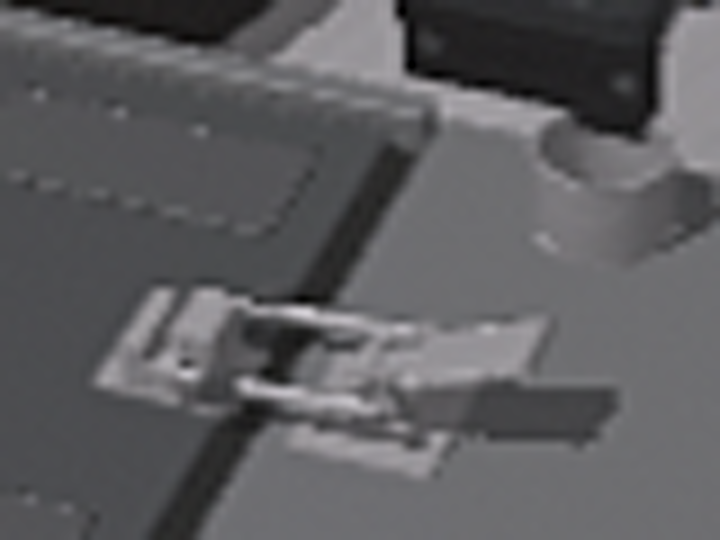

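```bash
python3 - <<'E'
from plan import *
c=cam('side');im=cv2.imread('pics/side19.png')
u0=proj(c,[L2W([-.03,0,.03])])[0].astype(int);x0,y0,s=u0[0]-30,u0[1]-24,9.0
cr=cv2.resize(im[y0:y0+46,x0:x0+60],None,fx=s,fy=s,interpolation=cv2.INTER_CUBIC);out=[]
for q,col in ((1.0,(255,0,0)),(1.2,(0,255,0)),(1.57,(0,0,255))):
    u=np.array([-np.sin(q),0,np.cos(q)]);v=np.array([np.cos(q),0,np.sin(q)])
    P=[L2W(r*u+.003*v+[0,y,0]) for r,y in ((.066,.014),(.017,.014),(.017,-.014),(.066,-.014))]
    P=((proj(c,P)-[x0,y0]+.5)*s-.5).astype(np.int32)
    cv2.polylines(cr,[P],True,col,1)
cv2.imwrite('pics/s19o.png',cr)
E
```

```text
(no output)
```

View pics/s19o.png

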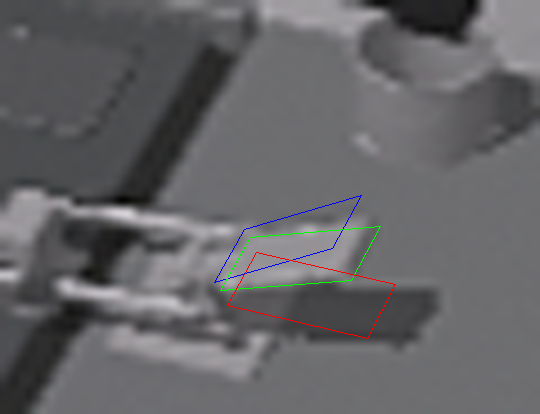

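The side overlay puts the lever at about 1.15 rad, which is not flat yet. I'll go back and press it on down.

Request:
play_rows(
  targets=[
    [[-1,0,0.1,0.15,0,0,0],[-1,0,0.3,0.25,0,0,0],[-1,0,0.48,0.262,0,0,0],[-1,0,0.58,0.262,0,0,0],[-1,0,0.62,0.262,0,0,0],[-1,0,0.65,0.265,0,0,0],[-1,0,0.68,0.265,0,0,0],[-1,0,0.705,0.265,0,0,0],[-1,0,0.733,0.265,0,0,0],[-1,0,0.733,0.265,0,0,0]],
  ],
)

```text
time: 14.48
tcp_pos: [0.5359, -0.0284, 0.2075]
eef_rot: [-1.571, 0.0, -1.254]
ft_force: [-0.7, -0.5, 0.3]
gripper_width: 0.0007
```

```bash
python3 st.py; cat > sideq.py <<'E'
from plan import *
import sys
n=sys.argv[1]; grab('side','side%s.png'%n)
c=cam('side');im=cv2.imread('pics/side%s.png'%n)
u0=proj(c,[L2W([-.03,0,.03])])[0].astype(int);x0,y0,s=u0[0]-30,u0[1]-24,9.0
cr=cv2.resize(im[y0:y0+46,x0:x0+60],None,fx=s,fy=s,interpolation=cv2.INTER_CUBIC);out=[cr.copy()]
for q,col in ((1.0,(255,0,0)),(1.2,(0,255,0)),(1.57,(0,0,255))):
    u=np.array([-np.sin(q),0,np.cos(q)]);v=np.array([np.cos(q),0,np.sin(q)])
    P=[L2W(r*u+.003*v+[0,y,0]) for r,y in ((.066,.014),(.017,.014),(.017,-.014),(.066,-.014))]
    P=((proj(c,P)-[x0,y0]+.5)*s-.5).astype(np.int32)
    cv2.polylines(cr,[P],True,col,1)
cv2.imwrite('pics/so%s.png'%n,cr)
E
python3 sideq.py 20
```

```text
tcp [-0.0454 -0.0001  0.0176] nut est [-0.0454 -0.0001  0.0326] F lat [-0.8131 -0.28    0.3408] 0.0006978201944954586 14.4833
```

View pics/so20.png

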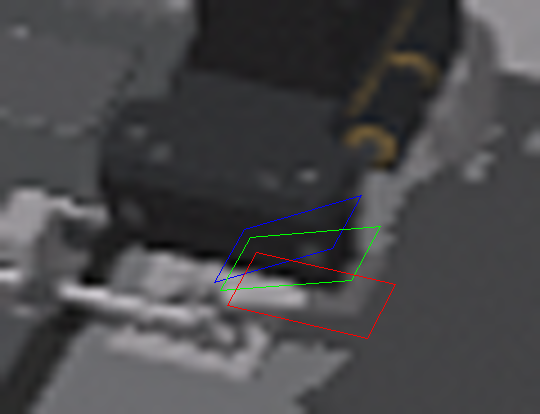

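```bash
python3 - <<'E'
from ov import *
overlay('wrist','w21.png',(.0720,-.004),250,0,390,130,5)
im=cv2.imread('pics/w21.png')[0:260,240:400]; cv2.imwrite('pics/w21c.png',cv2.resize(im,None,fx=2.3,fy=2.3,interpolation=cv2.INTER_CUBIC))
E
```

```text
(no output)
```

View pics/o_w21.png

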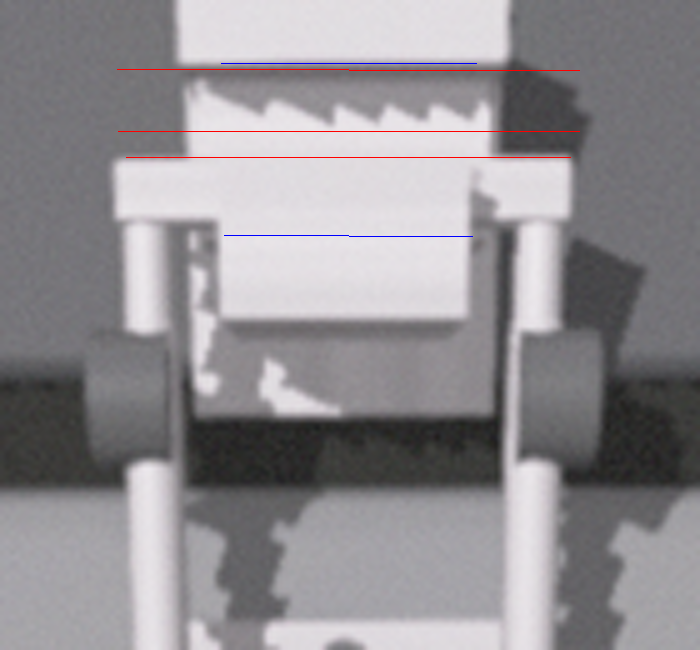

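View pics/w21c.png

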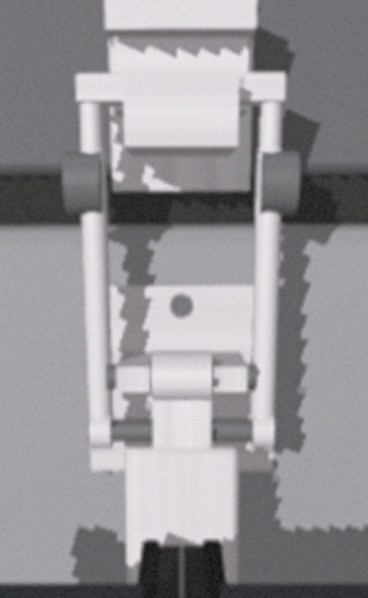

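The hatch is drawn about 8 mm (the post edge moved from y 236 to 320 in the 5× crop). With no force near dead centre, I'll go gently further down.

Request:
play_rows(
  targets=[
    [[-1,0,0.015,-0.003,0,0,0],[-1,0,0.03,-0.006,0,0,0],[-1,0,0.045,-0.01,0,0,0],[-1,0,0.055,-0.01,0,0,0],[-1,0,0.055,-0.01,0,0,0]],
  ],
)

```text
time: 15.0
tcp_pos: [0.5341, -0.0287, 0.1989]
eef_rot: [-1.572, 0.001, -1.254]
ft_force: [-0.6, -0.2, -0.6]
gripper_width: 0.0002
```

```bash
python3 st.py; python3 sideq.py 22
```

```text
tcp [-0.0472  0.0001  0.009 ] nut est [-0.0472  0.0001  0.024 ] F lat [-0.5968 -0.0456 -0.6119] 0.0001644797794120795 15.0
```

View pics/so22.png

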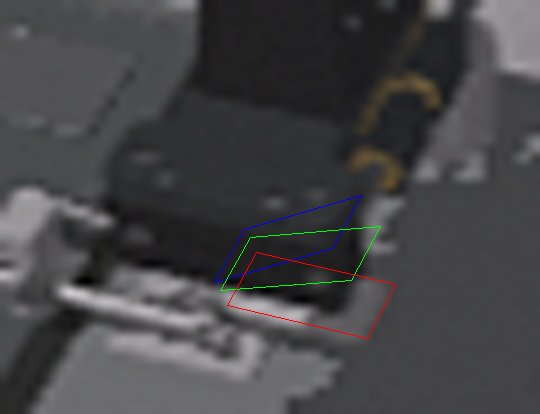

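Request:
play_rows(
  targets=[
    [[-1,0,0.01,0,0,0,0],[-1,0,0.02,0,0,0,0],[-1,0,0.028,0,0,0,0],[-1,0,0.028,0,0,0,0]],
  ],
)

```text
time: 15.38
tcp_pos: [0.5343, -0.0287, 0.1948]
eef_rot: [-1.571, 0.001, -1.254]
ft_force: [-1.1, 0.5, -0.0]
gripper_width: 0.0003
```

```bash
python3 st.py
```

```text
tcp [-0.0471  0.      0.0049] nut est [-0.0471  0.      0.0199] F lat [-0.8878  0.8174 -0.049 ] 0.00025635667012151574 15.3833
```

Request:
play_rows(
  targets=[
    [[-1,0,-0.05,0,0,0,0],[-1,0,-0.2,0,0,0,0],[-1,0,-0.4,0,0,0,0],[-1,0,-0.6,-0.1,0,0,0],[-1,0,-0.75,-0.2,0,0,0],[-1,0,-0.8,-0.3,0,0,0],[-1,0,-0.8,-0.3,0,0,0],[-1,0,-0.8,-0.3,0,0,0]],
  ],
)

```text
time: 16.05
tcp_pos: [0.4918, -0.0429, 0.3161]
eef_rot: [-1.569, -0.001, -1.254]
ft_force: [-1.0, -0.1, -0.7]
gripper_width: 0.0006
```

```bash
python3 st.py; python3 sideq.py 23; python3 - <<'E'
from plan import *
c,im=grab('wrist','w23.png')
x0,y0,s=240,0,2.0
im=cv2.resize(im[0:300,240:400,::-1],None,fx=s,fy=s,interpolation=cv2.INTER_CUBIC)
raw=im.copy()
for q,col in ((1.2,(255,0,0)),(1.4,(0,255,255)),(1.57,(0,0,255))):
    u=np.array([-np.sin(q),0,np.cos(q)]);v=np.array([np.cos(q),0,np.sin(q)])
    P=[L2W(r*u+.003*v+[0,y,0]) for r,y in ((.066,.014),(.017,.014),(.017,-.014),(.066,-.014))]
    P=((proj(c,P)-[x0,y0]+.5)*s-.5).astype(np.int32)
    cv2.polylines(im,[P],True,col,1)
cv2.imwrite('pics/w23o.png',np.hstack([raw,im]))
E
```

```text
tcp [-0.0919 -0.0002  0.1262] nut est [-0.0919 -0.0002  0.1412] F lat [-0.9755  0.2012 -0.7374] 0.0005971627105017397 16.05
```

View pics/so23.png

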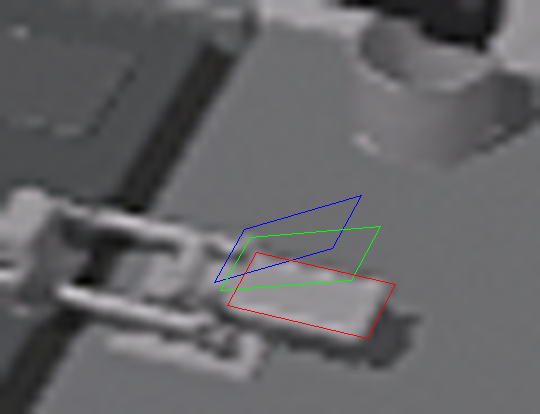

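View pics/w23o.png

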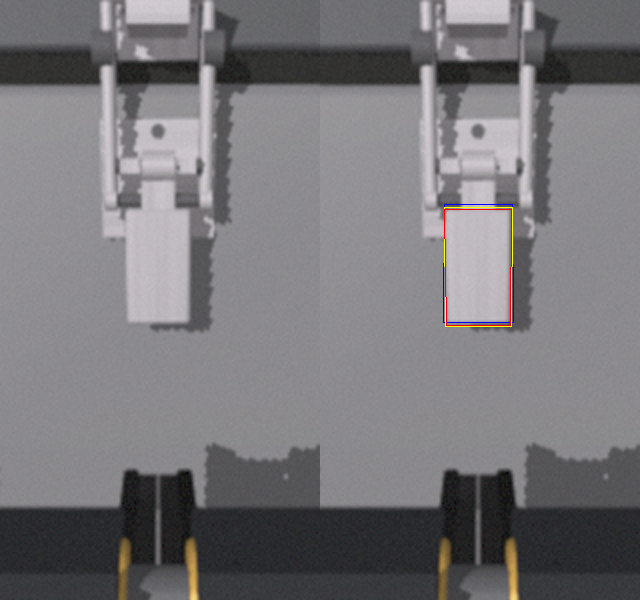

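It looks flat: the side view matches the red 1.57 outline. I'll go back down in small steps to feel that it sits on its stop.

Request:
play_rows(
  targets=[
    [[-1,0,0.1,0.15,0,0,0],[-1,0,0.3,0.28,0,0,0],[-1,0,0.5,0.3,0,0,0],[-1,0,0.68,0.3,0,0,0],[-1,0,0.77,0.3,0,0,0],[-1,0,0.795,0.3,0,0,0],[-1,0,0.804,0.3,0,0,0],[-1,0,0.804,0.3,0,0,0]],
  ],
)

```text
time: 16.82
tcp_pos: [0.5335, -0.0279, 0.1935]
eef_rot: [-1.574, 0.003, -1.253]
ft_force: [0.9, -0.1, 0.4]
gripper_width: 0.0007
```

Request:
play_rows(
  targets=[
    [[-1,0,0.003,0,0,0,0],[-1,0,0.005,0,0,0,0],[-1,0,0.005,0,0,0,0]],
  ],
)

```text
time: 17.07
tcp_pos: [0.5345, -0.0284, 0.1934]
eef_rot: [-1.571, 0.001, -1.254]
ft_force: [-0.9, 1.3, 1.4]
gripper_width: 0.0007
```

Request:
play_rows(
  targets=[
    [[-1,0,0.003,0,0,0,0],[-1,0,0.005,0,0,0,0],[-1,0,0.005,0,0,0,0]],
  ],
)

```text
time: 17.32
tcp_pos: [0.5346, -0.0285, 0.1934]
eef_rot: [-1.571, 0.001, -1.254]
ft_force: [-2.3, 1.6, 5.3]
gripper_width: 0.0007
```

The tool meets firm resistance (5.3 N) at 23.4 mm above the carrier's top and goes no lower, so the lever is on its stop. Retreating for a last look.

Request:
play_rows(
  targets=[
    [[-1,0,-0.05,0,0,0,0],[-1,0,-0.2,0,0,0,0],[-1,0,-0.4,0,0,0,0],[-1,0,-0.6,-0.1,0,0,0],[-1,0,-0.75,-0.2,0,0,0],[-1,0,-0.9,-0.3,0,0,0],[-1,0,-0.9,-0.3,0,0,0],[-1,0,-0.9,-0.3,0,0,0]],
  ],
)

```text
time: 17.98
tcp_pos: [0.4925, -0.0434, 0.3295]
eef_rot: [-1.567, -0.003, -1.255]
ft_force: [-0.2, -0.3, -0.8]
gripper_width: 0.0006
```

```bash
python3 st.py; python3 sideq.py 24; python3 - <<'E'
from plan import *
grab('wrist','w24.png');grab('top','top24.png')
a=cv2.imread('pics/w24.png')[0:200,240:400]
cv2.imwrite('pics/w24c.png',cv2.resize(a,None,fx=3,fy=3,interpolation=cv2.INTER_CUBIC))
E
```

```text
tcp [-0.0914 -0.001   0.1396] nut est [-0.0914 -0.0009  0.1546] F lat [-0.3365 -0.2555 -0.8304] 0.0006483958772367405 17.9833
```

View pics/so24.png

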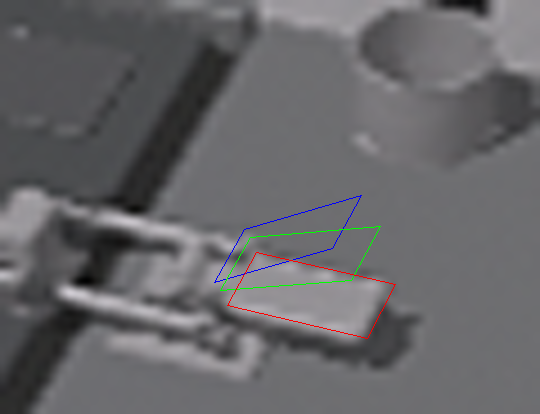

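View pics/w24c.png

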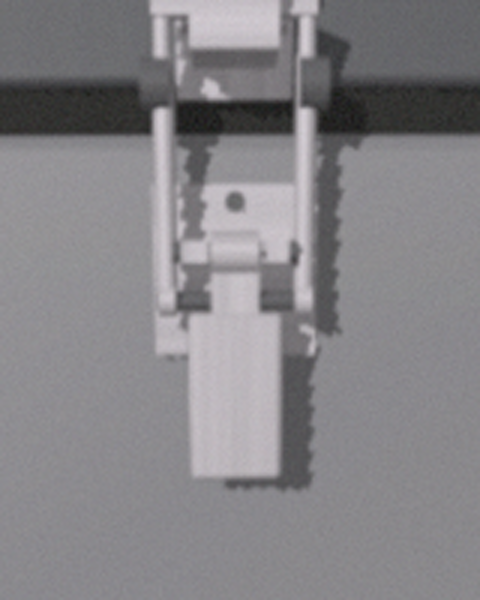

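View pics/top24.png

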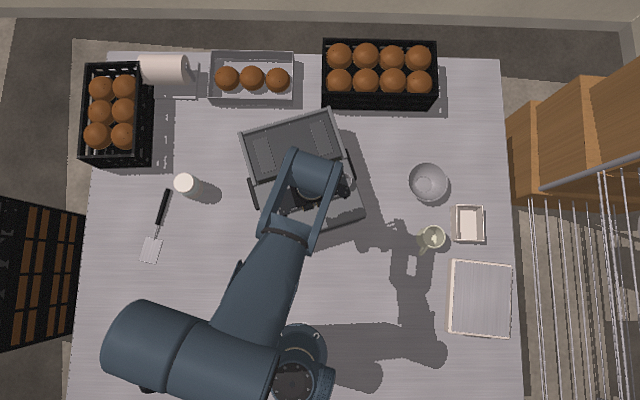

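The handle lies flat on the red outline with no change between the two looks. The lip still covers the bar, the arm is clear of everything, and the bystanders are where they stood. Handing in.

```bash
python3 -c "
from bench import job; print(job.hand_in())"
```

```text
the job is handed in; nothing more can be done
None
```

The hatch is drawn and latched, and I handed the job in at about 18 s of the 72 s allowed. The hand-in reports no verdict.

- **Loop:** I gripped it by the nuts, lifted it, carried the bar over the lip and let it down into the slot. The wrist force never read more than about 3 N, and it was near zero when I let go.
- **Lever:** I pressed it over with the closed fingers. After the first pass it stopped at about 1.15 rad instead of flat, so I went back and pressed it further.
- **Last checks:**
  - **Lever:** it met its stop at 23.4 mm above the carrier's top (23 mm expected) with 5.3 N, and stayed flat after I backed off.
  - **Hatch and loop:** the hatch measured about 8 mm drawn just before the final press, and the last picture still showed the lip over the bar.
  - **Clearance:** the arm was clear of everything. The bystanders I could see had not visibly moved, but the arm hid the tin and cutter in the last top view.
- **One disagreement:** seen from the wrist, the flat handle came out about 4% smaller than my model. The side view and the feel of the stop both agreed it was flat.

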